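# Put the tea away and press the caddies shut

## Task

Put the tea away: every round tea cake goes into the round steel tin and every rectangular tea brick into the narrow ceramic caddy. Once all the tea is in, put each container's own lid on and press it down until it is fully seated, then swing the caddy's latch across its lid. Leave the teaware where it stands.

Things in the scene. Friction and masses are not known exactly. Their poses are not given: they have to be found in the camera images.
- tin: Round steel tin fixed on the black slate slab (slab top, on which everything stands: z = 0.020 m). Outer diameter 104, inner 92, height 78, floor 5 thick, open top. A grey seal ring (outer diameter 102, inner 94) stands 7 proud of the rim until a lid is pressed down. Origin: centre of the underside, z up
- caddy: Narrow white ceramic box fixed on the slab, 90 (x) by 130 (y), 78 high, walls and floor 8, open top (mouth 74 by 114). A grey seal frame (outer 88 by 128, 6 thick) stands 7 proud of its rim until the lid is pressed down. A brass post (diameter 12) at x = 0, y = 80 in its frame carries the latch. Origin: centre of the underside, z up
- tin_lid: Round lid of the tin, lying grip up on the slab, 130 g: steel plate of diameter 104 and 6 thick, under it a grey stepped plug 12 deep (diameter 87, its lower half 82), on top a round rosewood grip of diameter 22 and 22 tall. Total height 40. Origin: centre of the plug's underside, z up. Laid on, its origin is 73 above the tin's origin; fully seated, 66
- caddy_lid: Rectangular lid of the caddy, lying grip up on the slab, 140 g: white plate 90 (x) by 130 (y) by 6, under it a grey stepped plug 12 deep (68 by 108, its lower half 62 by 102), on top a rosewood bar grip 16 (x) by 30 (y) and 22 tall. Total height 40. Fits either way round. Origin: centre of the plug's underside, z up. Laid on, its origin is 73 above the caddy's origin; fully seated, 66
- tin_seal (a joint): How far the tin's seal has been pushed down (m): 0 = standing 7 mm proud, 0.007 = flush, lid fully seated. Friction holds it: it takes about 9 N to push and stays where it is left; the lid's weight does not move it
- caddy_seal (a joint): How far the caddy's seal has been pushed down (m): 0 = standing 7 mm proud, 0.007 = flush, lid fully seated. Friction holds it: it takes about 9 N to push and stays where it is left; the lid's weight does not move it
- latch (a joint): Angle (rad) of the brass latch bar, turning level about the post. 0 = closed at its stop, bar pointing to the caddy's -y over the lid's end; grows as it swings to the caddy's -x; 1.57 = pointing to -x, clear of the lid; most 2.3. Light friction, stays put. Bar 11 wide, 8 thick, underside 87 above the caddy's origin: clears a seated lid by 3, strikes one not seated
- latch_tab (a point): Top centre of the latch's upright finger pin, diameter 10, 25 tall above the bar, 40 from the latch's axis; the top is 120 above the caddy's origin
- cake0: Round pressed tea cake in plain paper, diameter 34, 16 high, 30 g. Origin: centre of its underside, z up. It may be absent
- cake1: Round pressed tea cake in plain paper, diameter 34, 16 high, 30 g. Origin: centre of its underside, z up. It may be absent
- cake2: Round pressed tea cake in plain paper, diameter 34, 16 high, 30 g. Origin: centre of its underside, z up. It may be absent
- brick0: Rectangular pressed tea brick in plain paper, 48 (x) by 30 (y) by 16 high, 40 g. Origin: centre of its underside, z up. It may be absent
- brick1: Rectangular pressed tea brick in plain paper, 48 (x) by 30 (y) by 16 high, 40 g. Origin: centre of its underside, z up. It may be absent
- cup_a: White tea cup, mouth diameter 52, 38 high, standing among the tea, to be left alone. Origin: centre of the underside
- cup_b: Second white tea cup, mouth diameter 52, 38 high, to be left alone. Origin: centre of the underside
- teapot: Purple clay teapot, body diameter 90, 94 high, to be left alone. Origin: centre of the underside
- pitcher: Clear glass pitcher, diameter 72, 85 high, to be left alone. Origin: centre of the underside
- tea_pet: Small purple clay toad, 52 across, 45 high, to be left alone. Origin: centre of the underside
- tong_holder: Rosewood holder with tea tongs in it, diameter 60, 180 high with the tongs, to be left alone. Origin: centre of the underside
Not all that is in view belongs to the job. What is shaped like the cake0 but brown or turquoise is not meant. Leave any green look-alike of the brick0 alone.

How it is judged:
On the way, in this order (a step that is already met when the one before it is completed fails the run):
1. every tea cake is in the round tin and every tea brick in the ceramic caddy (horizontal distance between each of cake0, cake1, cake2 and tin below 0.047 m and z of cake0 in the frame of tin between 0 and 0.07 m and z of cake1 in the frame of tin between 0 and 0.07 m and z of cake2 in the frame of tin between 0 and 0.07 m and x of brick0 in the frame of caddy between -0.038 and 0.038 m and y of brick0 in the frame of caddy between -0.058 and 0.058 m and z of brick0 in the frame of caddy between 0 and 0.07 m and x of brick1 in the frame of caddy between -0.038 and 0.038 m and y of brick1 in the frame of caddy between -0.058 and 0.058 m and z of brick1 in the frame of caddy between 0 and 0.07 m), for 0.2 s.
2. both lids are on their containers and pressed fully home (all of step 1 and value of joint each of tin_seal, caddy_seal above 0.0055 m and horizontal distance between tin_lid and tin below 0.007 m and z of tin_lid in the frame of tin between 0.06 and 0.0685 m and angle between each of tin_lid, caddy_lid's own z axis and vertical below 0.06 rad and horizontal distance between caddy_lid and caddy below 0.007 m and z of caddy_lid in the frame of caddy between 0.06 and 0.0685 m and angle between the y axis of caddy_lid and the y axis of caddy, either way round below 0.12 rad), for 0.2 s.
At the end, for the whole second after the job is handed in: Cakes in the tin, bricks in the caddy; each lid on its own container (7 mm of centre, tilt under 0.06 rad, caddy lid in line to 0.12 rad), seal down 5.5 mm or more, lid origin under 68.5 mm above the container origin; latch under 0.2 rad; all released, at rest (all of step 2 and value of joint latch below 0.2 rad and linear speed of each of cake0, cake1, cake2, brick0, brick1, tin_lid, caddy_lid below 0.02 m/s); the robot touches nothing.
It fails at once if a cup is moved more than 4 cm or tipped over (distance of any of cup_a, cup_b from where it was at the start of the episode above 0.04 m or angle between any of cup_a, cup_b's own z axis and vertical above 0.6 rad).
It fails at once if the teapot or the glass pitcher is moved more than 4 cm or tipped over (distance of any of teapot, pitcher from where it was at the start of the episode above 0.04 m or angle between any of teapot, pitcher's own z axis and vertical above 0.6 rad).
It fails at once if the clay toad or the tong holder is moved more than 4 cm or tipped over (distance of any of tea_pet, tong_holder from where it was at the start of the episode above 0.04 m or angle between any of tea_pet, tong_holder's own z axis and vertical above 0.6 rad).
Of cake0, cake1, cake2 only 2 to 3 are there at a start; the rules pass over those that are not, and their reading is None.
Of brick0, brick1 only 1 to 2 are there at a start; the rules pass over those that are not, and their reading is None.
At some moment in a run one of cake0, cake1, cake2, brick0, brick1 may be knocked a few centimetres aside while the robot is not near it.
Once in a run the grip may slacken for a moment while it holds something.
It also fails if it takes over 210 s, if anything falls off the work surface, if the arm or the gripper's body presses on something with over 40 N, if the wrist force passes 120 N, or if a joint passes its speed limit or range.

## Robot

A 6-joint arm with a two-finger parallel gripper is mounted at the origin on the work surface. World frame = base frame: x ahead of the robot, y to its left, z up, the work surface at z = 0. Lengths are in m, angles in rad, forces in N, time in s.
With the tool pointing down it reaches from about 0.35 to 0.975 m from the base axis. Payload 7.1 kg.
Tool frame: the origin (TCP) lies at the very end of the fingers, on their centre line; the grasp point (between the pads) lies ctrl.grip_depth behind it (ctrl.grip_depth is the distance from the TCP to the grasp point, in m); z points along the fingers, y is the line along which they close (so a half turn about z gives the same grasp; the last joint's range is limited). The gripper opens to 88 mm and grips with 3 to 60 N. Pads are 20 mm wide; open, the fingers measure 115 mm over their backs; the gripper's body (75 mm by 178 mm) begins 61 mm behind the grasp point.
Start: joints at [-1.149, 0.423, 1.63, -0, 1.089, -0.019], TCP at [0.267, -0.565, 0.223] pointing down, gripper open.
Joint ranges: [-3, 3], [-0.9, 2.11], [0.09, 2.58], [-1.31, 4.45], [0.11, 2.69], [-2.54, 2.54]. Speed limits (rad/s): [2.39, 2.39, 3.01, 3.14, 3.14, 3.14].

## Interface

Orientations are given as a 3x3 rotation matrix whose columns are the frame's x, y, z axes.
In Python, from cell import ctrl gives the robot as it stands.
- The arm moves only by the shell command python3 -m pendant 'ROWS' [OPENING] [FORCE]. ROWS is JSON, one flat list of numbers, 6 for each row, row after row: the shift along the tool's x, y, z normalised to -1 to 1, where 1 is 0.15 m, then the turn, a rotation vector about the tool's x, y, z normalised to -1 to 1, where 1 is 5 degrees. A call has 1 to 10 rows; each row shifts and turns the commanded pose from where the row before left it, along the tool's axes as they then stand; what a row does not reach is not made up. A row lasts 1/12 s, in which the tool goes at most 41.7 mm and 7.16 degrees, less where a joint would pass 70% of its speed; a pose out of reach is approached as far as the arm can. A call with a number of a shift or a turn outside -1 to 1 is refused whole. A call with a gripper value outside its range is refused whole. OPENING is the finger opening in mm, from 0 to 87.8, set as the call begins (- or left out, the last holds). The fingers move at their own pace and stop on an object; FORCE is the grip in N (left out, the last holds). Time passes only in rows, so rows that do not move let the fingers close. It gives the time, the measured TCP pose, the force, the opening and the grip force at its end, in the units of the state.
- ctrl.state(): the state, without advancing time (a new reading comes with each control period).
- ctrl.camera(name): name is "side" or "top"; returns a dict with "color" (420x560x3 uint8, red, green, blue), "K" (3x3 intrinsics, pixels), "R" (3x3) and "t" (3): a world point X has camera coordinates R X + t. Camera axes: x right, y down, z forward; pixel columns grow to the right and rows downward; lengths in m; the calibration is good to about 2 mm. A picture is of the moment at which its call begins. There is no depth.
- ctrl.hand_in(): hands the job in; it is judged then, once.
Trained networks look in a picture, given as the dict that the camera call returned (one of the last four; its "shot" number tells which), for a name from the list of things; names that differ only in an ending like _2 or _b are one class to them, and where a whole thing is asked for, a point or a joint stands for the part that bears it (a point fixed in the world has none). Each returns a list of dicts, best first, with "conf" (0 to 1); they miss things now and then, are a little off and sometimes report something else, mostly with a low value. They report only what shows in the picture. A call takes as long as a camera call. They do not tell look-alikes from the thing itself.
- ctrl.outline_of(picture, target): "region" (420x560 bool, what is visible of it) and "box" ([centre column, centre row, width, height] in pixels, round what is visible of it).
- ctrl.place_of(picture, target): "xy" ([column, row] in pixels: a listed point, or the origin of a listed thing).
The state is a dict: "t": time; "joints": joint angles; "qd": joint speeds; "tau": joint torques, N m; "eef_pos": TCP position; "tcp_rot": TCP orientation; "wrist_force": force on the tool from outside, world axes, zero at the start; "torque": the same for the moment, N m; "width": finger opening in m; "grip_force": force on a finger pad.
Only numpy, scipy, OpenCV 4.12 (cv2) and the standard library are available. Lean on these libraries where they do the work, as an engineer would, in place of code of your own. Each camera call takes 0.05 s, during which the arm holds its last target. There are 200 camera calls.

## Working session

There is one attempt and no reset: what is moved stays moved. The work goes in short steps, Python scripts to look and compute and a shell command to move; the robot and the scene stay as the last step left them, time stands still between calls to the robot, and variables do not carry over. Pictures are saved under pics/ and viewed, at most 14 in all, crops included, and the job is handed in when it is done.

```bash
ls; mkdir -p pics; python3 - <<'E'
from cell import ctrl
import cv2,numpy as np
s=ctrl.state(); print({k:np.round(v,3).tolist() for k,v in s.items()}, ctrl.grip_depth)
for n in("top","side"):
    p=ctrl.camera(n); cv2.imwrite(f"pics/{n}0.png",cv2.resize(p["color"][:,:,::-1],(800,600),interpolation=cv2.INTER_CUBIC))
    print(n,p["K"].tolist(),np.round(p["R"],3).tolist(),p["t"])
    for t in"tin caddy tin_lid caddy_lid latch latch_tab cake0 brick0 cup_a teapot pitcher tea_pet tong_holder".split():
        print(t,[(np.round(d["xy"]).astype(int).tolist(),round(d["conf"],2)) for d in ctrl.place_of(p,t)][:6])
E
```

```text
pics
{'t': 0.0, 'joints': [-1.149, 0.424, 1.631, 0.0, 1.089, -0.019], 'qd': [-0.002, 0.001, -0.0, 0.0, 0.001, -0.001], 'tau': [0.0, -54.463, -27.366, 0.064, 0.023, -0.0], 'eef_pos': [0.266, -0.565, 0.222], 'tcp_rot': [[0.904, 0.427, -0.001], [0.427, -0.904, 0.001], [0.0, -0.002, -1.0]], 'wrist_force': [1.101, 0.208, 0.612], 'torque': [0.017, -0.031, 0.001], 'grip_force': 0.0, 'width': 0.088} 0.0187
top [[398.39338527169366, 0.0, 281.34171877275514], [0.0, 398.39338527169366, 211.04871630623194], [0.0, 0.0, 1.0]] [[-0.002, -0.999, 0.034], [-0.999, 0.001, -0.055], [0.054, -0.034, -0.998]] [0.0786434  0.50682925 1.0501064 ]
tin [([413, 175], 0.6)]
caddy [([198, 182], 0.65), ([311, 195], 0.29)]
tin_lid [([268, 237], 0.66), ([210, 253], 0.58)]
caddy_lid [([354, 237], 0.77)]Traceback (most recent call last):
  File "<stdin>", line 8, in <module>
ValueError: it knows: brick, caddy, caddy_lid, cake, cup, latch_tab, pitcher, tea_pet, teapot, tin, tin_lid, tong_holder
```

```bash
cat > h.py <<'E'
from cell import ctrl
import cv2,numpy as np
def ray(p,uv):
    d=p["R"].T@np.linalg.inv(p["K"])@np.array([uv[0],uv[1],1.]); return -p["R"].T@p["t"],d
def onz(p,uv,z):
    c,d=ray(p,uv); return (c+d*(z-c[2])/d[2])[:2]
def tri(ps,uvs):
    A=np.zeros((3,3));b=np.zeros(3);L=[]
    for p,uv in zip(ps,uvs):
        c,d=ray(p,uv);d/=np.linalg.norm(d);M=np.eye(3)-np.outer(d,d);A+=M;b+=M@c;L.append((M,c))
    x=np.linalg.solve(A,b); return x,max(np.linalg.norm(M@(x-c)) for M,c in L)
def proj(p,X):
    y=p["K"]@(p["R"]@np.asarray(X)+p["t"]); return y[:2]/y[2]
E
python3 - <<'E'
from h import *
P={}
for n in("top","side"):
    p=P[n]=ctrl.camera(n); cv2.imwrite(f"pics/{n}0.png",cv2.resize(p["color"][:,:,::-1],(800,600),interpolation=cv2.INTER_CUBIC))
    if n=="side":print(p["K"].tolist(),np.round(p["R"],3).tolist(),p["t"])
D={}
for t in"tin caddy tin_lid caddy_lid latch_tab cake brick cup teapot pitcher tea_pet tong_holder".split():
    for n in P:D[n,t]=ctrl.place_of(P[n],t)[:7]
    for n in P: print(t,n,[(np.round(d["xy"]).astype(int).tolist(),round(d["conf"],2)) for d in D[n,t]])
    for a in D["top",t]:
      for b in D["side",t]:
        x,e=tri([P["top"],P["side"]],[a["xy"],b["xy"]])
        if e<.006:print("    ",np.round(x,3),round(e,4),np.round(a["xy"]).astype(int))
E
```

```text
[[453.55191005323996, 0.0, 277.70755274238445], [0.0, 453.55191005323996, 205.23215030489317], [0.0, 0.0, 1.0]] [[0.991, -0.134, -0.009], [-0.101, -0.694, -0.713], [0.09, 0.707, -0.701]] [-0.46644771  0.18668151  1.08363173]
tin top [([413, 176], 0.81), ([198, 182], 0.28)]
tin side [([358, 353], 0.61), ([236, 188], 0.52)]
     [ 0.6   -0.275  0.022] 0.0004 [413 176]
caddy top [([200, 178], 0.62)]
caddy side [([304, 176], 0.64)]
     [0.592 0.294 0.015] 0.0027 [200 178]
tin_lid top [([268, 237], 0.76)]
tin_lid side [([255, 223], 0.87)]
     [0.432 0.113 0.025] 0.0059 [268 237]
caddy_lid top [([352, 236], 0.59)]
caddy_lid side [([271, 297], 0.74)]
     [ 0.44  -0.11   0.015] 0.0004 [352 236]
latch_tab top [([152, 175], 0.72)]
latch_tab side [([294, 125], 0.44)]
cake top [([344, 187], 0.65), ([277, 151], 0.62), ([222, 306], 0.46), ([124, 145], 0.45)]
cake side [([327, 281], 0.71), ([191, 203], 0.59), ([321, 137], 0.56), ([346, 222], 0.54)]
     [ 0.572 -0.091  0.022] 0.0029 [344 187]
     [0.665 0.09  0.019] 0.0017 [277 151]
     [0.256 0.235 0.006] 0.0006 [222 306]
     [ 0.685  0.503 
[... 247 characters left out ...]
9, 239], 0.67), ([367, 110], 0.61), ([341, 155], 0.57)]
cup side [([360, 272], 0.74), ([419, 290], 0.62)]
     [ 0.776 -0.151  0.03 ] 0.002 [367 110]
     [ 0.655 -0.082  0.028] 0.0003 [341 155]
teapot top [([343, 188], 0.72), ([262, 108], 0.6)]
teapot side [([384, 203], 0.69)]
     [0.777 0.129 0.036] 0.0016 [262 108]
pitcher top [([200, 181], 0.75), ([328, 109], 0.65)]
pitcher side [([407, 260], 0.84)]
     [ 0.784 -0.048  0.01 ] 0.0008 [328 109]
tea_pet top [([212, 252], 0.7)]
tea_pet side [([238, 186], 0.74), ([326, 283], 0.28)]
     [0.397 0.26  0.027] 0.0031 [212 252]
tong_holder top [([417, 115], 0.58)]
tong_holder side [([434, 348], 0.55)]
     [ 0.762 -0.288  0.023] 0.0054 [417 115]
```

View pics/top0.png

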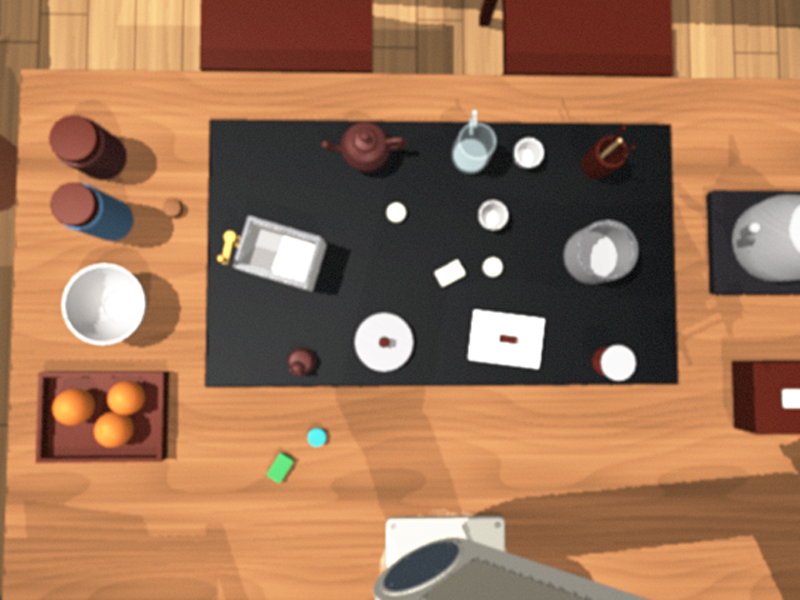

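View pics/side0.png

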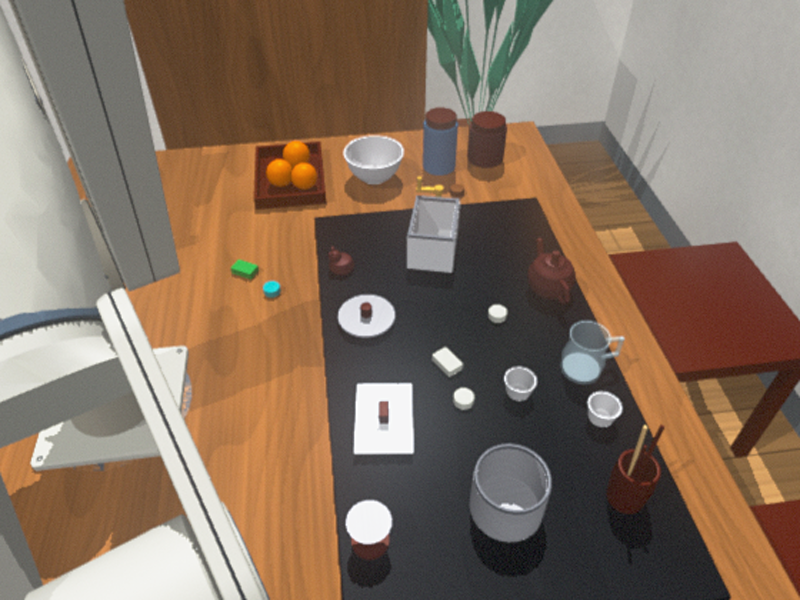

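The pictures show two white cakes, at about top (277,151) and (344,187), and one white brick at (314,191). The turquoise disc (222,306), green block (198,324) and brown disc (124,145) are look-alikes. The tin is at (413,176), the caddy at (198,180) and the lids at (268,237) and (352,236). I'll refine the poses with silhouette fits and confirm with a crop.

```bash
cat >> h.py <<'E'
from scipy.optimize import minimize
def disc(r,z0,z1):
    a=np.linspace(0,2*np.pi,40,endpoint=False); return np.array([[r*np.cos(t),r*np.sin(t),z] for t in a for z in(z0,z1)])
def box(x,y,z0,z1): return np.array([[i*x/2,j*y/2,z] for i in(-1,1) for j in(-1,1) for z in(z0,z1)])
M={"tin":[disc(.052,0,.078),disc(.051,.078,.085)],"caddy":[box(.09,.13,0,.078),box(.088,.128,.078,.085)],
"tin_lid":[disc(.052,.012,.018),disc(.0435,.0,.012),disc(.011,.018,.04)],"caddy_lid":[box(.09,.13,.012,.018),box(.068,.108,0,.012),box(.016,.03,.018,.04)],
"cake":[disc(.017,0,.016)],"brick":[box(.048,.03,0,.016)]}
def sil(p,t,x):
    c,s=np.cos(x[3]),np.sin(x[3]);R=np.array([[c,-s,0],[s,c,0],[0,0,1]]);S=8
    im=np.zeros((420*2,560*2),np.uint8)
    for m in M[t]:
        y=(p["R"]@(m@R.T+x[:3]).T).T+p["t"];y=y@p["K"].T;uv=(y[:,:2]/y[:,2:]+.25)*2
        cv2.fillConvexPoly(im,np.round(cv2.convexHull(uv.astype(np.float32))*16).astype(np.int32),1,shift=4)
    return im>0
def fit(ps,t,x0,z=None):
    regs=[]
    for p in ps:
        o=[d["region"] for d in ctrl.outline_of(p,t)]
        u=proj(p,[*x0[:2],x0[2]+.01]); 
        o=[r for r in o if np.hypot(*(np.argwhere(r).mean(0)[::-1]-u))<30]
        if o: regs.append((p,cv2.resize(o[0].astype(np.uint8)*255,(1120,840),interpolation=cv2.INTER_LINEAR)>127))
    def f(v):
        x=v if z is None else [v[0],v[1],z,v[2]]
        return sum(1-(a&b).sum()/(a|b).sum() for p,b in regs for a in[sil(p,t,x)])/len(regs)
    v0=np.array(x0,float) if z is None else np.array([x0[0],x0[1],x0[3]],float)
    st=np.array([.006,.006,.006,.15]) if z is None else np.array([.006,.006,.15])
    best=None
    for y in ((0,.5,-.5,1,1.57) if t in("brick","caddy","caddy_lid") else (0,)):
        w=v0.copy();w[-1]+=y
        r=minimize(f,w,method="Nelder-Mead",options=dict(initial_simplex=np.vstack([w]+[w+np.eye(len(w))[i]*st[i] for i in range(len(w))]),maxiter=200,xatol=1e-4,fatol=1e-4))
        if best is None or r.fun<best.fun:best=r
    return best.x,best.fun,len(regs)
E
python3 - <<'E'
from h import *
ps=[ctrl.camera("top"),ctrl.camera("side")]
for t,x in [("tin",(.6,-.275)),("caddy",(.595,.293)),("tin_lid",(.435,.11)),("caddy_lid",(.44,-.11)),("cake",(.572,-.091)),("cake",(.665,.09)),("brick",(.559,-.009))]:
    for z in(None,.02):
        v,e,n=fit(ps,t,[*x,.02,-.2 if t!="brick" else 0],z); print(t,np.round(v,4),round(e,3),n)
    for p in ps:
        v,e,n=fit([p],t,[*x,.02,-.2 if t!="brick" else 0],.02); print("    ",np.round(v,4),round(e,3))
x,e=tri(ps,[ctrl.place_of(p,"latch_tab")[0]["xy"] for p in ps]);print("tab",x,e)
c=ps[0]["color"];a=cv2.resize(c[90:260,130:370,::-1],(800,566),interpolation=cv2.INTER_CUBIC);cv2.imwrite("pics/crop.png",a)
E
```

```text
tin [ 0.5908 -0.2776  0.0209  0.0629] 0.041 2
tin [ 0.5907 -0.2777  0.1581] 0.041 2
     [ 0.5915 -0.2782  0.0812] 0.03
     [ 0.5897 -0.2767  0.2655] 0.035
caddy [ 0.5856  0.2945  0.0199 -0.2822] 0.097 2
caddy [ 0.5856  0.2945 -0.2804] 0.097 2
     [ 0.587   0.294  -0.2806] 0.092
     [ 0.5847  0.2945 -0.28  ] 0.083
tin_lid [ 0.4317  0.1125  0.0186 -0.0785] 0.082 2
tin_lid [ 0.4317  0.1119 -0.0725] 0.083 2
     [ 0.4324  0.1124 -0.0556] 0.022
     [ 0.4294  0.1151 -0.1946] 0.128
caddy_lid [ 0.4356 -0.1111  0.0212 -0.1293] 0.051 2
caddy_lid [ 0.4356 -0.1111 -0.1275] 0.051 2
     [ 0.4368 -0.1115 -0.1285] 0.039
     [ 0.4345 -0.1094 -0.1399] 0.033
cake [ 0.5678 -0.0875  0.0184 -0.0468] 0.258 2
cake [ 0.5683 -0.0872 -0.0547] 0.258 2
     [ 0.5703 -0.0891 -0.1439] 0.278
     [ 0.5649 -0.0891 -0.101 ] 0.217
cake [ 0.6715  0.0902  0.0026 -0.0144] 0.332 1
cake [ 0.668   0.0871 -0.1194] 0.348 1
     [ 0.668   0.0871 -0.1194] 0.348Traceback (most recent call last):
  File "<stdin>", line 7, in <module>
  File "h.py", line 43, in fit
    r=minimize(f,w,method="Nelder-Mead",options=dict(initial_simplex=np.vstack([w]+[w+np.eye(len(w))[i]*st[i] for i in range(len(w))]),maxiter=200,xatol=1e-4,fatol=1e-4))
    res = _minimize_neldermead(fun, x0, args, callback, bounds=bounds,
                               **options)
    fsim[k] = func(sim[k])
              ~~~~^^^^^^^^
    fx = function(np.copy(x), *(wrapper_args + args))
  File "h.py", line 37, in f
    return sum(1-(a&b).sum()/(a|b).sum() for p,b in regs for a in[sil(p,t,x)])/len(regs)
           ~~~~~~~~~~~~~~~~~~~~~~~~~~~~~~~~~~~~~~~~~~~~~~~~~~~~~~~~~~~~~~~~~~~^~~~~~~~~~
ZeroDivisionError: division by zero
```

```bash
cat >> h.py <<'E'
def fit2(ps,t,x0,z=.02,th=100):
    "fit a bright tea piece from the threshold region"
    regs=[]
    for p in ps:
        u=proj(p,[*x0[:2],z+.008]); g=cv2.resize(p["color"],(1120,840),interpolation=cv2.INTER_LINEAR).min(2)>th
        n,l=cv2.connectedComponents(g.astype(np.uint8)); k=l[int(round(u[1]*2)),int(round(u[0]*2))]
        if k and (l==k).sum()<3000: regs.append((p,l==k))
    def f(v): return sum(1-(a&b).sum()/(a|b).sum() for p,b in regs for a in[sil(p,t,[v[0],v[1],z,v[2]])])/max(1,len(regs))
    rs=[minimize(f,w,method="Nelder-Mead",options=dict(initial_simplex=np.vstack([w]+[w+np.eye(3)[i]*(.006,.006,.2)[i] for i in range(3)]),maxiter=150)) for y in(0,.6,1.2,-.6) for w in[np.array([x0[0],x0[1],y])]]
    r=min(rs,key=lambda r:r.fun); return r.x,r.fun,len(regs)
E
python3 - <<'E'
from h import *
ps=[ctrl.camera("top"),ctrl.camera("side")]
for t,x in [("cake",(.568,-.089)),("cake",(.668,.088)),("brick",(.559,-.009))]:
  for q in(ps,ps[:1],ps[1:]):
    for z in ((.02,.012,.028) if len(q)==2 else (.02,)):
      v,e,n=fit2(q,t,x,z); print(t,z,np.round(v,4),round(e,3),n)
x,e=tri(ps,[ctrl.place_of(p,"latch_tab")[0]["xy"] for p in ps]);print("tab",x,e)
for p in ps: print(proj(p,[.608,.372,.12]),[d["xy"] for d in ctrl.place_of(p,"latch_tab")])
c=ps[0]["color"];a=cv2.resize(c[90:260,130:370,::-1],(800,566),interpolation=cv2.INTER_CUBIC);cv2.imwrite("pics/crop.png",a)
E
```

```text
cake 0.02 [ 0.5692 -0.0883  1.2761] 0.138 2
cake 0.012 [ 0.57   -0.0832 -0.1908] 0.267 2
cake 0.028 [ 0.5686 -0.0888  0.1369] 0.17 2
cake 0.02 [ 0.571  -0.0887  0.614 ] 0.11 1
cake 0.02 [ 0.5679 -0.0868  1.2819] 0.057 1
cake 0.02 [0.6709 0.0915 1.2486] 0.15 2
cake 0.012 [0.6737 0.0914 0.0595] 0.254 2
cake 0.028 [ 0.6696  0.0892 -0.1456] 0.187 2
cake 0.02 [0.6725 0.0901 0.6542] 0.098 1
cake 0.02 [0.6692 0.0925 0.5548] 0.107 1
brick 0.02 [ 0.5572 -0.0076  2.0504] 0.12 2
brick 0.012 [ 0.5585 -0.0017 -1.104 ] 0.205 2
brick 0.028 [ 0.5562 -0.0104 -1.1098] 0.157 2
brick 0.02 [ 0.5594 -0.009   2.031 ] 0.145 1
brick 0.02 [ 0.5562 -0.0069  2.068 ] 0.055 1Traceback (most recent call last):
  File "<stdin>", line 7, in <module>
IndexError: list index out of range
```

```bash
python3 - <<'E'
from h import *
ps=[ctrl.camera("top"),ctrl.camera("side")]
for p in ps: print([(d["xy"],d["conf"]) for d in ctrl.place_of(p,"latch_tab")])
c=ps[0]["color"];a=cv2.resize(c[130:260,130:370,::-1],(800,433),interpolation=cv2.INTER_CUBIC);cv2.imwrite("pics/crop.png",a)
E
```

```text
[([151.9, 177.9], 0.55)]
[([294.8, 123.0], 0.54)]
```

View pics/crop.png

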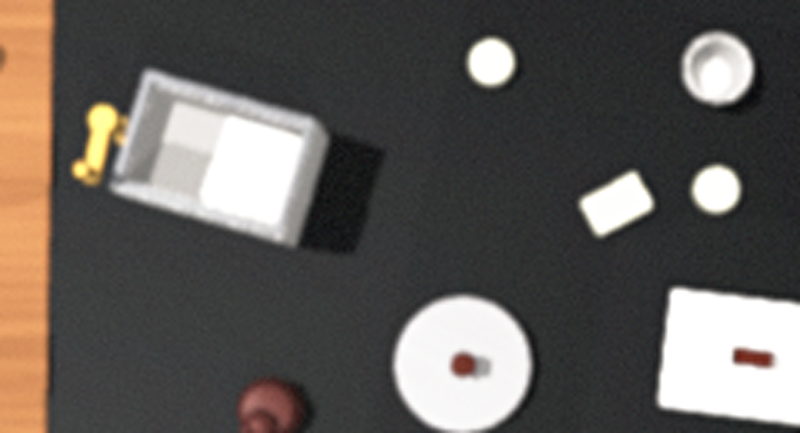

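The crop confirms cream paper cakes at crop (492,62) and (717,190) and a brick at (617,204), with the coloured look-alikes off the slab. So there are two cakes and one brick. First I'll fetch the cake near (0.570,-0.088).

```bash
cat > go.py <<'E'
import sys
from h import *
def go(x,y,z,phi=None):
    s=ctrl.state();R=s["tcp_rot"];R=np.array(R);d=np.array([x,y,z])-s["eef_pos"]
    ph=np.arctan2(R[1,0],R[0,0]); u=R.T@d/.15
    print("t",round(s["t"],1),"pos",np.round(s["eef_pos"],4),"phi",round(ph,3),"tilt",np.round(R[:2,2],3),"units",np.round(u,3),"rows>=",round(np.linalg.norm(u)/.278,1),"turn units",None if phi is None else round(-np.degrees(((phi-ph+np.pi/2)%np.pi)-np.pi/2)/5,2))
if __name__=="__main__": go(*map(float,sys.argv[1:]))
E
python3 -m pendant '[0.21,-0.134,0,0,0,0,0.21,-0.134,0,0,0,0,0.21,-0.134,0,0,0,0,0.21,-0.134,0,0,0,0,0.21,-0.134,0,0,0,0,0.21,-0.134,0,0,0,0,0.21,-0.134,0,0,0,0,0.21,-0.134,0,0,0,0,0.21,-0.134,0,0,0,0,0.21,-0.134,0,0,0,0]' 60; python3 go.py .570 -.088 .024
```

```text
t: 4.68
eef_pos: [0.4665, -0.2474, 0.2229]
tcp_rot: [[0.904, 0.427, 0.0], [0.427, -0.904, -0.0], [0.0, 0.0, -1.0]]
wrist_force: [1.1, -0.9, -0.1]
width: 0.0598
grip_force: 0.0
t 4.7 pos [ 0.4665 -0.2474  0.2229] phi 0.441 tilt [ 0. -0.] units [ 1.077 -0.667  1.326] rows>= 6.6 turn units None
```

```bash
python3 -m pendant '[0.215,-0.133,0.04,0,0,0,0.215,-0.133,0.04,0,0,0,0.215,-0.133,0.04,0,0,0,0.216,-0.134,0.04,0,0,0,0.216,-0.134,0.04,0,0,0,0,0,0.2,0,0,0,0,0,0.2,0,0,0,0,0,0.2,0,0,0,0,0,0.16,0,0,0,0,0,0,0,0,0]' 60; python3 - <<'E'
from h import *; from go import go
ps=[ctrl.camera("top"),ctrl.camera("side")]
print(fit2(ps[1:],"cake",(.568,-.087)))
cv2.imwrite("pics/a.png",cv2.resize(ps[1]["color"][150:330,220:420,::-1],(800,720))[:600])
go(.570,-.088,.024)
E
```

```text
t: 5.52
eef_pos: [0.566, -0.0888, 0.0743]
tcp_rot: [[0.904, 0.427, -0.008], [0.427, -0.904, 0.001], [-0.006, -0.005, -1.0]]
wrist_force: [-1.4, -0.2, -0.3]
width: 0.0601
grip_force: 0.0
(array([ 0.56781083, -0.08643996,  0.04414609]), np.float64(0.049101796407185594), 1)
t 5.6 pos [ 0.5689 -0.0896  0.0784] phi 0.441 tilt [-0.002  0.   ] units [ 0.012 -0.006  0.363] rows>= 1.3 turn units None
```

View pics/a.png

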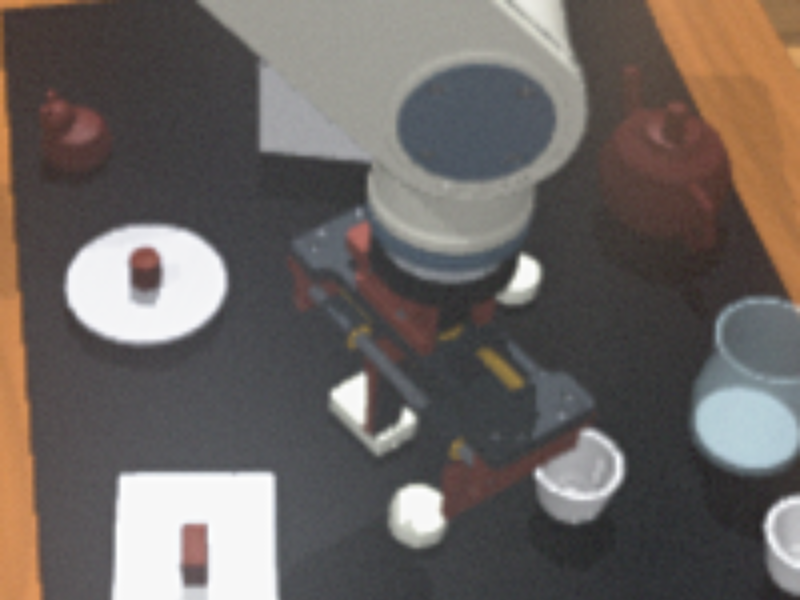

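The view shows the gripper above the cake (crop (418,515)), the cup clear at (578,475) and the brick at (375,410). I'll descend and grip.

```bash
python3 -m pendant '[0.01,-0.008,0.18,0,0,0,0,0,0.183,0,0,0,0,0,0,0,0,0,0,0,0,0,0,0]' 60; python3 -m pendant '[0,0,0,0,0,0,0,0,0,0,0,0,0,0,0,0,0,0,0,0,0,0,0,0,0,0,0,0,0,0,0,0,0,0,0,0]' 20 15; python3 go.py .574 -.285 .17
```

```text
t: 5.95
eef_pos: [0.5703, -0.0881, 0.0251]
tcp_rot: [[0.905, 0.426, -0.0], [0.426, -0.905, 0.0], [-0.0, -0.0, -1.0]]
wrist_force: [0.2, -0.2, 0.3]
width: 0.0601
grip_force: 0.0
t: 6.45
eef_pos: [0.5708, -0.0881, 0.0254]
tcp_rot: [[0.904, 0.427, 0.002], [0.427, -0.904, -0.0], [0.001, 0.001, -1.0]]
wrist_force: [0.1, -0.6, 7.9]
width: 0.0339
grip_force: 15.0
t 6.5 pos [ 0.5708 -0.0881  0.0254] phi 0.441 tilt [ 0.002 -0.   ] units [-0.54   1.197 -0.964] rows>= 5.9 turn units None
```

```bash
python3 -m pendant '[0,0,-0.15,0,0,0,0,0,-0.25,0,0,0,0,0,-0.25,0,0,0,0,0,-0.25,0,0,0,-0.11,0.24,-0.06,0,0,0,-0.11,0.24,0,0,0,0,-0.11,0.24,0,0,0,0,-0.11,0.24,0,0,0,0,-0.1,0.237,0,0,0,0,0,0,0,0,0,0]'; python3 go.py .5756 -.2853 .037
```

```text
t: 7.28
eef_pos: [0.5736, -0.2912, 0.1688]
tcp_rot: [[0.906, 0.423, 0.002], [0.423, -0.906, -0.003], [0.001, 0.003, -1.0]]
wrist_force: [0.2, -0.3, -0.7]
width: 0.0336
grip_force: 15.0
t 7.3 pos [ 0.5736 -0.2912  0.1688] phi 0.436 tilt [ 0.002 -0.003] units [ 0.028 -0.033  0.878] rows>= 3.2 turn units None
```

```bash
python3 -m pendant '[0.01,0,0,0,0,0,0,0,0,0,0,0,0,0,0.22,0,0,0,0,0,0.22,0,0,0,0,0,0.22,0,0,0,0,0,0.21,0,0,0,0,0,0,0,0,0]';  python3 -m pendant '[0,0,0,0,0,0,0,0,0,0,0,0,0,0,0,0,0,0,0,0,0,0,0,0]' 41; python3 -m pendant '[0,0,-0.22,0,0,0,0,0,-0.22,0,0,0,0,0,-0.22,0,0,0,0,0,-0.22,0,0,0,0,0,0,0,0,0]'; python3 - <<'E'
from h import *; from go import go
ps=[ctrl.camera("top"),ctrl.camera("side")]
cv2.imwrite("pics/b.png",cv2.resize(np.hstack([p["color"][:,:,::-1] for p in ps]),(800,300)))
print(fit2(ps,"cake",(.671,.091)),fit2(ps[1:],"cake",(.671,.091)))
go(.671,.091,.17)
E
```

```text
t: 7.87
eef_pos: [0.5735, -0.2814, 0.0326]
tcp_rot: [[0.904, 0.428, -0.004], [0.428, -0.904, 0.002], [-0.003, -0.004, -1.0]]
wrist_force: [1.1, -1.1, -0.5]
width: 0.0339
grip_force: 16.4
t: 8.2
eef_pos: [0.5756, -0.2838, 0.0391]
tcp_rot: [[0.904, 0.427, 0.002], [0.427, -0.904, -0.001], [0.001, 0.001, -1.0]]
wrist_force: [2.2, -1.1, -0.6]
width: 0.0411
grip_force: 0.8
t: 8.62
eef_pos: [0.578, -0.2857, 0.1778]
tcp_rot: [[0.904, 0.427, 0.01], [0.427, -0.904, -0.005], [0.007, 0.009, -1.0]]
wrist_force: [1.5, -1.7, 0.6]
width: 0.0408
grip_force: 0.0
(array([0.67306335, 0.09021621, 0.61459125]), np.float64(0.13055555555555554), 1) (array([0.671, 0.091, 0.   ]), np.float64(0.0), 0)
t 8.7 pos [ 0.5754 -0.2844  0.1722] phi 0.441 tilt [ 0.003 -0.002] units [ 1.645 -1.991  0.013] rows>= 9.3 turn units None
```

View pics/b.png

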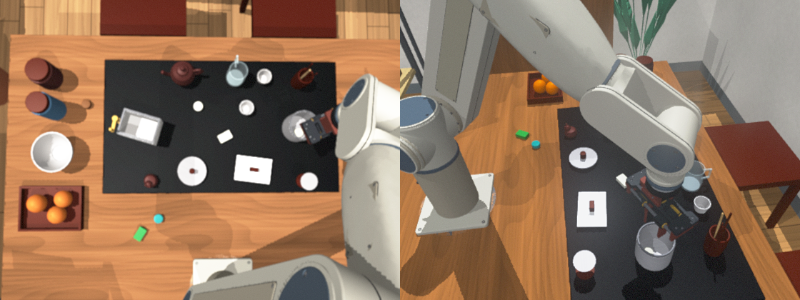

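The cake is in the tin and cake B still stands in place. Moving to cake B.

```bash
python3 -m pendant '[0.164,-0.199,0,0,0,0,0.164,-0.199,0,0,0,0,0.164,-0.199,0,0,0,0,0.164,-0.199,0,0,0,0,0.165,-0.199,0,0,0,0,0.165,-0.199,0,0,0,0,0.165,-0.199,0,0,0,0,0.165,-0.199,0,0,0,0,0.165,-0.199,0,0,0,0,0.164,-0.199,0,0,0,0]' 60;python3 -m pendant '[0,0,0.2,0,0,0,0,0,0.2,0,0,0,0,0,0.2,0,0,0,0,0,0,0,0,0,0,0,0,0,0,0]'; python3 - <<'E'
from h import *; from go import go
ps=[ctrl.camera("top"),ctrl.camera("side")]
print(fit2(ps[1:],"cake",(.671,.091)),fit2(ps,"brick",(.557,-.008)))
go(.671,.091,.0245)
E
```

```text
t: 9.55
eef_pos: [0.6693, 0.0929, 0.168]
tcp_rot: [[0.904, 0.427, -0.003], [0.427, -0.904, -0.0], [-0.003, -0.001, -1.0]]
wrist_force: [1.2, -0.1, 0.6]
width: 0.0599
grip_force: 0.0
t: 9.97
eef_pos: [0.6681, 0.0908, 0.0771]
tcp_rot: [[0.904, 0.427, -0.006], [0.427, -0.904, -0.001], [-0.006, -0.002, -1.0]]
wrist_force: [0.6, 0.4, 0.2]
width: 0.0599
grip_force: 0.0
(array([ 0.66908782,  0.09230745, -0.54138682]), np.float64(0.03863987635239563), 1) (array([ 0.55639822, -0.00654634, -1.10105587]), np.float64(0.022635408245755828), 1)
t 10.1 pos [0.6711 0.0909 0.0807] phi 0.44 tilt [0.001 0.   ] units [-0.    -0.001  0.375] rows>= 1.3 turn units None
```

```bash
python3 -m pendant '[0,0,0.185,0,0,0,0,0,0.187,0,0,0,0,0,0,0,0,0,0,0,0,0,0,0]' 60; python3 -m pendant '[0,0,0,0,0,0,0,0,0,0,0,0,0,0,0,0,0,0,0,0,0,0,0,0,0,0,0,0,0,0,0,0,-0.1,0,0,0,0,0,-0.25,0,0,0,0,0,-0.25,0,0,0,0,0,-0.25,0,0,0,0,0,-0.12,0,0,0]' 20 15; python3 go.py .6064 -.2707 .17
```

```text
t: 10.4
eef_pos: [0.6705, 0.0908, 0.0246]
tcp_rot: [[0.905, 0.426, -0.001], [0.426, -0.905, -0.0], [-0.001, -0.0, -1.0]]
wrist_force: [-0.1, 0.1, 0.4]
width: 0.0603
grip_force: 0.0
t: 11.23
eef_pos: [0.6727, 0.0913, 0.1757]
tcp_rot: [[0.904, 0.427, 0.007], [0.427, -0.904, 0.001], [0.006, 0.002, -1.0]]
wrist_force: [1.1, 0.7, 0.8]
width: 0.0337
grip_force: 15.0
t 11.2 pos [0.6727 0.0913 0.1757] phi 0.441 tilt [0.007 0.001] units [-1.43   1.994  0.033] rows>= 8.8 turn units None
```

```bash
python3 -m pendant '[-0.143,0.2,0,0,0,0,-0.143,0.2,0,0,0,0,-0.143,0.2,0,0,0,0,-0.143,0.2,0,0,0,0,-0.143,0.2,0,0,0,0,-0.143,0.2,0,0,0,0,-0.143,0.2,0,0,0,0,-0.143,0.2,0,0,0,0,-0.143,0.2,0,0,0,0,-0.143,0.194,0,0,0,0]'; python3 -m pendant '[0,0,0,0,0,0,0,0,0,0,0,0,0,0,0,0,0,0]'; python3 go.py .6064 -.2707 .038
```

```text
t: 12.07
eef_pos: [0.6036, -0.2728, 0.1707]
tcp_rot: [[0.904, 0.427, 0.001], [0.427, -0.904, -0.0], [0.0, 0.001, -1.0]]
wrist_force: [1.0, -0.9, -0.4]
width: 0.0335
grip_force: 15.0
t: 12.32
eef_pos: [0.6041, -0.2708, 0.17]
tcp_rot: [[0.905, 0.426, 0.0], [0.426, -0.905, 0.0], [0.0, -0.0, -1.0]]
wrist_force: [-0.8, 0.5, -0.2]
width: 0.0334
grip_force: 15.0
t 12.3 pos [ 0.6041 -0.2708  0.17  ] phi 0.44 tilt [0. 0.] units [0.014 0.006 0.88 ] rows>= 3.2 turn units None
```

```bash
python3 -m pendant '[0.014,0.006,0.22,0,0,0,0,0,0.22,0,0,0,0,0,0.22,0,0,0,0,0,0.21,0,0,0,0,0,0,0,0,0,0,0,0,0,0,0]';  python3 -m pendant '[0,0,0,0,0,0,0,0,0,0,0,0,0,0,0,0,0,0,0,0,0,0,0,0]' 41; python3 -m pendant '[0,0,-0.22,0,0,0,0,0,-0.22,0,0,0,0,0,-0.22,0,0,0,0,0,-0.22,0,0,0,0,0,0,0,0,0]'; python3 - <<'E'
from h import *; from go import go
ps=[ctrl.camera("top"),ctrl.camera("side")]
print(fit2(ps,"brick",(.5575,-.007)))
go(.5575,-.0075,.17,.47)
E
```

```text
t: 12.82
eef_pos: [0.6057, -0.2689, 0.0379]
tcp_rot: [[0.904, 0.428, -0.004], [0.428, -0.904, 0.002], [-0.002, -0.003, -1.0]]
wrist_force: [-0.1, -0.7, 0.7]
width: 0.0333
grip_force: 15.0
t: 13.15
eef_pos: [0.6076, -0.2713, 0.041]
tcp_rot: [[0.904, 0.427, 0.003], [0.427, -0.904, -0.001], [0.002, 0.002, -1.0]]
wrist_force: [-0.6, -0.4, 1.0]
width: 0.0406
grip_force: 0.0
t: 13.57
eef_pos: [0.6104, -0.2729, 0.1794]
tcp_rot: [[0.904, 0.426, 0.011], [0.426, -0.904, -0.005], [0.008, 0.01, -1.0]]
wrist_force: [0.7, -1.0, 0.7]
width: 0.0411
grip_force: 0.0
(array([ 0.55702476, -0.00748752, -1.09738992]), np.float64(0.12181541261175721), 2)
t 13.7 pos [ 0.6076 -0.2715  0.1737] phi 0.441 tilt [ 0.004 -0.002] units [ 0.449 -1.735  0.02 ] rows>= 6.4 turn units -0.34
```

```bash
python3 -m pendant '[0.056,-0.217,0,0,0,0,0.056,-0.217,0,0,0,0,0.056,-0.217,0,0,0,0,0.056,-0.217,0,0,0,0,0.056,-0.217,0,0,0,0,0.056,-0.217,0,0,0,0,0.056,-0.217,0,0,0,0,0.057,-0.216,0,0,0,0,0,0,0.05,0,0,-0.34,0,0,0.2,0,0,0]' 68;python3 -m pendant '[0,0,0.2,0,0,0,0,0,0.15,0,0,0,0,0,0,0,0,0,0,0,0,0,0,0]'; python3 go.py .557 -.0075 .0245 .47
```

```text
t: 14.5
eef_pos: [0.5582, -0.0049, 0.1356]
tcp_rot: [[0.889, 0.457, 0.006], [0.457, -0.889, -0.0], [0.005, 0.003, -1.0]]
wrist_force: [0.7, -0.5, 0.1]
width: 0.0684
grip_force: 0.0
t: 14.83
eef_pos: [0.5546, -0.0068, 0.0793]
tcp_rot: [[0.891, 0.453, -0.005], [0.453, -0.891, 0.0], [-0.004, -0.002, -1.0]]
wrist_force: [0.2, -0.7, 0.3]
width: 0.0678
grip_force: 0.0
t 14.8 pos [ 0.5546 -0.0068  0.0793] phi 0.47 tilt [-0.005  0.   ] units [0.013 0.012 0.365] rows>= 1.3 turn units 0.0
```

```bash
python3 -m pendant '[0,0,0.185,0,0,0,0,0,0.181,0,0,0,0,0,0,0,0,0,0,0,0,0,0,0]'; python3 -m pendant '[0,0,0,0,0,0,0,0,0,0,0,0,0,0,0,0,0,0,0,0,0,0,0,0,0,0,0,0,0,0,0,0,-0.1,0,0,0,0,0,-0.25,0,0,0,0,0,-0.25,0,0,0,0,0,-0.25,0,0,0,0,0,-0.2,0,0,0]' 30 15; python3 -m pendant '[0,0,0,0,0,0.96,0,0,0,0,0,0.96,0,0,0,0,0,0.96,0,0,0,0,0,0.96,0,0,0,0,0,0.96,0,0,0,0,0,0.96,0,0,0,0,0,0.96,0,0,0,0,0,0.96,0,0,0,0,0,0,0,0,0,0,0,0]'; python3 go.py .586 .2945 .18
```

```text
t: 15.17
eef_pos: [0.5561, -0.0069, 0.0264]
tcp_rot: [[0.891, 0.453, -0.001], [0.453, -0.891, 0.0], [-0.001, -0.001, -1.0]]
wrist_force: [-0.4, -0.1, 0.6]
width: 0.0682
grip_force: 0.0
t: 16.0
eef_pos: [0.5568, -0.0068, 0.1868]
tcp_rot: [[0.891, 0.453, 0.002], [0.453, -0.891, -0.0], [0.002, 0.001, -1.0]]
wrist_force: [1.3, 0.2, 0.1]
width: 0.0482
grip_force: 15.0
t: 16.83
eef_pos: [0.5563, -0.0068, 0.1839]
tcp_rot: [[0.981, -0.196, 0.0], [-0.196, -0.981, 0.0], [0.0, -0.0, -1.0]]
wrist_force: [-0.3, -0.6, 0.0]
width: 0.0478
grip_force: 15.0
t 16.8 pos [ 0.5563 -0.0068  0.1839] phi -0.197 tilt [0. 0.] units [-0.2   -2.009  0.026] rows>= 7.3 turn units None
```

```bash
python3 -m pendant '[-0.025,-0.251,0,0,0,0,-0.025,-0.251,0,0,0,0,-0.025,-0.251,0,0,0,0,-0.025,-0.251,0,0,0,0,-0.025,-0.251,0,0,0,0,-0.025,-0.251,0,0,0,0,-0.025,-0.251,0,0,0,0,-0.025,-0.251,0,0,0,0,0,0,0,0,0,0,0,0,0,0,0,0]'; python3 go.py .584 .2905 .07
```

```text
t: 17.67
eef_pos: [0.5864, 0.2962, 0.1834]
tcp_rot: [[0.981, -0.193, 0.0], [-0.193, -0.981, -0.0], [0.0, 0.0, -1.0]]
wrist_force: [-0.8, -0.2, 0.3]
width: 0.0482
grip_force: 15.0
t 17.7 pos [0.5864 0.2962 0.1834] phi -0.194 tilt [ 0. -0.] units [-0.008  0.04   0.756] rows>= 2.7 turn units None
```

```bash
python3 -m pendant '[-0.008,0.04,0,0,0,0,0,0,0.15,0,0,0,0,0,0.2,0,0,0,0,0,0.2,0,0,0,0,0,0.2,0,0,0,0,0,0,0,0,0,0,0,0,0,0,0]';  python3 -m pendant '[0,0,0,0,0,0,0,0,0,0,0,0,0,0,0,0,0,0,0,0,0,0,0,0,0,0,0,0,0,0]' 57; python3 -m pendant '[0,0,-0.22,0,0,0,0,0,-0.22,0,0,0,0,0,-0.22,0,0,0,0,0,-0.22,0,0,0,0,0.25,0,0,0,0,0,0.25,0,0,0,0,0,0.25,0,0,0,0,0,0.25,0,0,0,0,0,0,0,0,0,0]'; python3 - <<'E'
from h import *; from go import go
ps=[ctrl.camera("top"),ctrl.camera("side")]
for p,t,x in zip(ps,("top","side"),((600,),(600,))): pass
a,b=ps[0]["color"],ps[1]["color"]
ct,cs=proj(ps[0],[.586,.294,.06]).astype(int),proj(ps[1],[.586,.294,.06]).astype(int)
tt,ts=proj(ps[0],[.591,-.278,.06]).astype(int),proj(ps[1],[.591,-.278,.06]).astype(int)
cr=lambda i,c:cv2.resize(i[max(0,c[1]-45):c[1]+45,max(0,c[0]-60):c[0]+60,::-1],(400,300),interpolation=cv2.INTER_CUBIC)
cv2.imwrite("pics/c.png",np.vstack([np.hstack([cr(a,ct),cr(b,cs)]),np.hstack([cr(a,tt),cr(b,ts)])]))
for t,x,y in(("tin_lid",(.432,.112),0),("caddy_lid",(.436,-.111),-.13)):
    for q in(ps[:1],ps[1:]):
        try:print(t,fit(q,t,[*x,.02,y],.02))
        except ZeroDivisionError:pass
go(.436,-.111,.17,1.44)
E
```

```text
t: 18.25
eef_pos: [0.5832, 0.2864, 0.07]
tcp_rot: [[0.98, -0.2, -0.004], [-0.2, -0.98, -0.002], [-0.003, 0.003, -1.0]]
wrist_force: [0.2, -0.1, 1.0]
width: 0.0475
grip_force: 15.0
t: 18.67
eef_pos: [0.5849, 0.289, 0.0723]
tcp_rot: [[0.98, -0.198, 0.002], [-0.198, -0.98, 0.001], [0.001, -0.001, -1.0]]
wrist_force: [0.3, -0.7, 0.1]
width: 0.0571
grip_force: 0.0
t: 19.42
eef_pos: [0.5527, 0.1369, 0.2034]
tcp_rot: [[0.98, -0.201, -0.001], [-0.201, -0.98, -0.002], [-0.001, 0.002, -1.0]]
wrist_force: [-0.1, -0.4, 0.3]
width: 0.0574
grip_force: 0.0
tin_lid (array([ 0.42902773,  0.11352708, -0.08971008]), np.float64(0.0501606127996046), 1)
caddy_lid (array([ 0.4365879 , -0.11140772, -0.13257462]), np.float64(0.057730496453900715), 1)
caddy_lid (array([ 0.43438926, -0.10931937, -0.13861958]), np.float64(0.03835784313725488), 1)
t 19.7 pos [0.555  0.1429 0.2032] phi -0.198 tilt [0.001 0.   ] units [-0.444  1.816  0.22 ] rows>= 6.8 turn units 17.22
```

View pics/c.png

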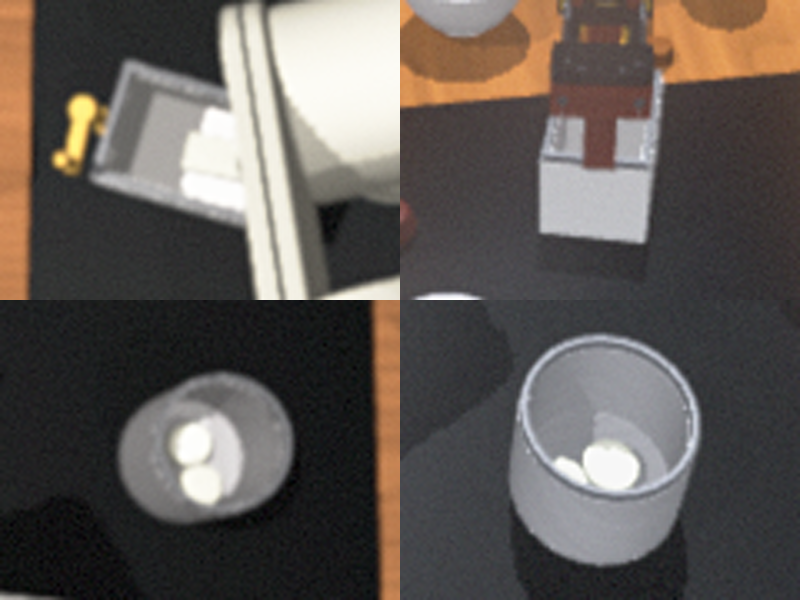

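Both cakes lie in the tin (crop (192,442) and (203,487)) and the brick lies flat in the caddy (crop (212,150)). Next is the tin lid.

```bash
python3 go.py .4312 .1128 .15
```

```text
t 19.7 pos [0.555  0.1429 0.2032] phi -0.198 tilt [0.001 0.   ] units [-0.77   0.359  0.354] rows>= 3.3 turn units None
```

```bash
python3 -m pendant '[-0.193,0.09,0.088,0,0,0,-0.193,0.09,0.088,0,0,0,-0.193,0.09,0.088,0,0,0,-0.192,0.089,0.089,0,0,0,0,0,0.2,0,0,0,0,0,0.2,0,0,0,0,0,0,0,0,0,0,0,0,0,0,0]' 44; python3 - <<'E'
from h import *; from go import go
ps=[ctrl.camera("top"),ctrl.camera("side")]
for q in(ps[:1],ps[1:]):
    try:print(fit(q,"tin_lid",[.431,.113,.02,0],.02))
    except ZeroDivisionError:print("-")
go(.4312,.1128,.042)
E
```

```text
t: 20.38
eef_pos: [0.4299, 0.1124, 0.0893]
tcp_rot: [[0.98, -0.197, -0.003], [-0.197, -0.98, -0.001], [-0.003, 0.001, -1.0]]
wrist_force: [-0.2, 0.6, 1.4]
width: 0.044
grip_force: 0.0
-
(array([0.42929158, 0.11174258, 0.07279884]), np.float64(0.1250616674888998), 1)
t 20.6 pos [0.432  0.1125 0.0915] phi -0.199 tilt [0.003 0.001] units [-0.007 -0.001  0.33 ] rows>= 1.2 turn units None
```

```bash
python3 -m pendant '[-0.007,0,0.165,0,0,0,0,0,0.164,0,0,0,0,0,0,0,0,0,0,0,0,0,0,0]'; python3 -m pendant '[0,0,0,0,0,0,0,0,0,0,0,0,0,0,0,0,0,0,0,0,0,0,0,0,0,0,0,0,0,0,0,0,0,0,0,0]' 10 40; python3 go.py .591 -.278 .17; python3 -m pendant '[0,0,-0.1,0,0,0,0,0,-0.2,0,0,0,0,0,-0.2,0,0,0,0,0,-0.2,0,0,0,0,0,-0.2,0,0,0,0,0,0,0,0,0,0,0,0,0,0,0]'; python3 go.py .591 -.278 .18
```

```text
t: 20.92
eef_pos: [0.4295, 0.1121, 0.0411]
tcp_rot: [[0.98, -0.198, -0.001], [-0.198, -0.98, -0.0], [-0.001, 0.0, -1.0]]
wrist_force: [0.0, 0.3, 0.2]
width: 0.0439
grip_force: 0.0
t: 21.42
eef_pos: [0.4303, 0.1122, 0.0417]
tcp_rot: [[0.98, -0.198, 0.002], [-0.198, -0.98, 0.0], [0.002, -0.001, -1.0]]
wrist_force: [-1.2, -0.9, 8.5]
width: 0.0211
grip_force: 40.0
t 21.4 pos [0.4303 0.1122 0.0417] phi -0.2 tilt [0.002 0.   ] units [ 1.568  2.336 -0.854] rows>= 10.6 turn units None
t: 22.0
eef_pos: [0.4305, 0.1123, 0.1773]
tcp_rot: [[0.98, -0.198, 0.004], [-0.198, -0.98, 0.001], [0.004, -0.002, -1.0]]
wrist_force: [0.5, 1.1, -1.2]
width: 0.0211
grip_force: 40.0
t 22.0 pos [0.4305 0.1123 0.1773] phi -0.2 tilt [0.004 0.001] units [ 1.565  2.338 -0.016] rows>= 10.1 turn units None
```

```bash
python3 -m pendant '[0.13,0.195,0,0,0,0,0.13,0.195,0,0,0,0,0.13,0.195,0,0,0,0,0.13,0.195,0,0,0,0,0.13,0.195,0,0,0,0,0.13,0.195,0,0,0,0,0.13,0.195,0,0,0,0,0.13,0.195,0,0,0,0,0.13,0.195,0,0,0,0,0.13,0.195,0,0,0,0]'; python3 -m pendant '[0.13,0.195,0,0,0,0,0.135,0.193,0,0,0,0,0,0,0,0,0,0,0,0,0,0,0,0,0,0,0,0,0,0]'; python3 - <<'E'
from h import *; from go import go
ps=[ctrl.camera("top"),ctrl.camera("side")]
s=ctrl.state();z=s["eef_pos"][2]-.022; print(s["width"])
for q in(ps,ps[:1],ps[1:]):
    for t,zz in(("tin_lid",z),("tin",.02)):
        try:print(t,fit(q,t,[.591,-.278,zz,0],zz))
        except ZeroDivisionError:print("-")
cv2.imwrite("pics/d.png",cv2.resize(ps[1]["color"][250:400,270:470,::-1],(800,600)))
go(.591,-.278,.118)
E
```

```text
t: 22.83
eef_pos: [0.5617, -0.2146, 0.1733]
tcp_rot: [[0.98, -0.199, -0.003], [-0.199, -0.98, 0.001], [-0.004, -0.001, -1.0]]
wrist_force: [1.3, 0.6, -0.7]
width: 0.021
grip_force: 40.0
t: 23.25
eef_pos: [0.5885, -0.2774, 0.1735]
tcp_rot: [[0.98, -0.199, -0.004], [-0.199, -0.98, 0.002], [-0.004, -0.001, -1.0]]
wrist_force: [-0.6, 0.4, -0.7]
width: 0.0217
grip_force: 40.0
0.02107454849944538
tin_lid (array([ 0.58649331, -0.27766019, -0.0802986 ]), np.float64(0.6257961376534109), 2)
tin (array([ 0.58999576, -0.27676431,  0.01097297]), np.float64(0.5745191331061648), 2)
tin_lid (array([ 0.580941  , -0.27850744,  0.16918896]), np.float64(0.6506711927171733), 1)
tin (array([ 0.58676299, -0.25555503, -0.20055348]), np.float64(0.6673716864072194), 1)
tin_lid (array([ 0.58643578, -0.27718799,  0.03981985]), np.float64(0.6000623765464186), 1)
tin (array([ 0.58967601, -0.27688059, -0.00282259]), np.float64(0.475598310652276), 1)
t 23.8 pos [ 0.5901 -0.2779  0.1759] phi -0.199 tilt [ 0. -0.] units [ 0.006 -0.001  0.386] rows>= 1.4 turn units None
```

View pics/d.png

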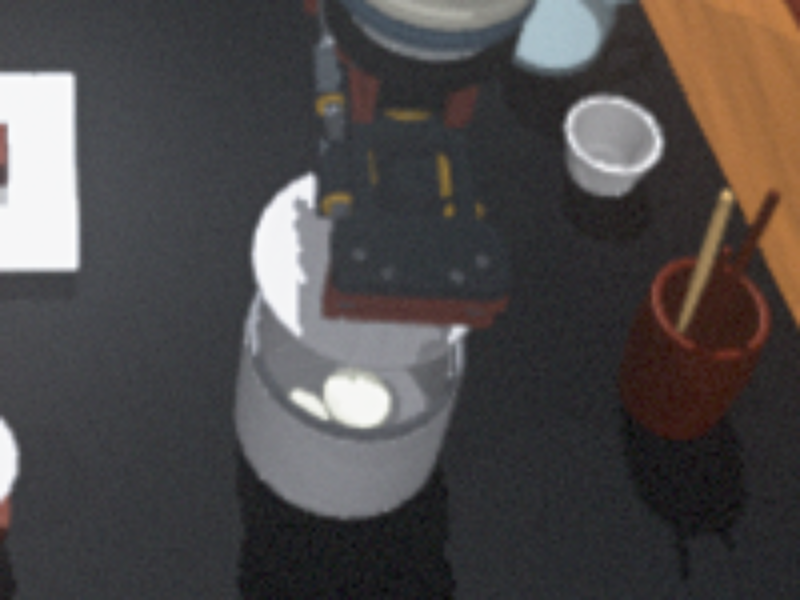

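The lid is held level above the tin. Lowering carefully while watching the force.

```bash
python3 -m pendant '[0.006,0,0.1,0,0,0,0,0,0.1,0,0,0,0,0,0.1,0,0,0,0,0,0,0,0,0]';  python3 -m pendant '[0,0,0.03,0,0,0,0,0,0.03,0,0,0,0,0,0,0,0,0,0,0,0,0,0,0]'; python3 -m pendant '[0,0,0.02,0,0,0,0,0,0.015,0,0,0,0,0,0,0,0,0,0,0,0,0,0,0]'
```

```text
t: 24.08
eef_pos: [0.5891, -0.2775, 0.1279]
tcp_rot: [[0.98, -0.198, -0.004], [-0.198, -0.98, 0.002], [-0.005, -0.001, -1.0]]
wrist_force: [-0.2, -0.4, -1.4]
width: 0.0215
grip_force: 40.0
t: 24.42
eef_pos: [0.5912, -0.2785, 0.1222]
tcp_rot: [[0.98, -0.198, 0.001], [-0.198, -0.98, -0.0], [0.001, 0.0, -1.0]]
wrist_force: [-0.2, -0.1, -2.2]
width: 0.021
grip_force: 40.0
t: 24.75
eef_pos: [0.5909, -0.2784, 0.1164]
tcp_rot: [[0.98, -0.198, -0.0], [-0.198, -0.98, 0.0], [-0.0, -0.0, -1.0]]
wrist_force: [0.2, 0.1, -1.3]
width: 0.0212
grip_force: 40.0
```

```bash
python3 -m pendant '[0,0,0.015,0,0,0,0,0,0.015,0,0,0,0,0,0,0,0,0]';  python3 -m pendant '[0,0,0.015,0,0,0,0,0,0.01,0,0,0,0,0,0,0,0,0,0,0,0,0,0,0]'; python3 -m pendant '[0,0,0.01,0,0,0,0,0,0.01,0,0,0,0,0,0,0,0,0,0,0,0,0,0,0]'
```

```text
t: 25.0
eef_pos: [0.5912, -0.2786, 0.1125]
tcp_rot: [[0.98, -0.198, 0.001], [-0.198, -0.98, -0.0], [0.001, 0.0, -1.0]]
wrist_force: [-1.2, -0.1, 2.8]
width: 0.0214
grip_force: 40.0
t: 25.33
eef_pos: [0.5913, -0.2785, 0.1093]
tcp_rot: [[0.98, -0.198, 0.001], [-0.198, -0.98, -0.0], [0.001, 0.0, -1.0]]
wrist_force: [-3.1, 1.0, 7.0]
width: 0.021
grip_force: 40.0
t: 25.67
eef_pos: [0.5913, -0.2785, 0.1077]
tcp_rot: [[0.98, -0.198, 0.001], [-0.198, -0.98, -0.0], [0.001, 0.0, -1.0]]
wrist_force: [-5.7, 3.3, 17.8]
width: 0.021
grip_force: 40.0
```

```bash
python3 -m pendant '[0,0,0.01,0,0,0,0,0,0,0,0,0,0,0,0,0,0,0]';  python3 -m pendant '[0,0,0,0,0,0,0,0,0,0,0,0,0,0,0,0,0,0]' 44;python3 -m pendant '[0,0,-0.2,0,0,0,0,0,-0.2,0,0,0,0,0,-0.2,0,0,0,-0.1,-0.2,-0.1,0,0,0,-0.1,-0.2,0,0,0,0,-0.1,-0.2,0,0,0,0,-0.1,-0.2,0,0,0,0,0,0,0,0,0,0]'; python3 - <<'E'
from h import *; from go import go
ps=[ctrl.camera("top"),ctrl.camera("side")]
for q in(ps,ps[:1],ps[1:]):
    for z in (.086,None):
        try:print(fit(q,"tin_lid",[.591,-.278,.086,0],z))
        except ZeroDivisionError:print("-")
    print(fit(q,"caddy_lid",[.435,-.111,.02,-.13],.02))
cv2.imwrite("pics/e.png",cv2.resize(ps[1]["color"][230:400,240:440,::-1],(706,600)))
go(.4353,-.1107,.17,1.437)
E
```

```text
t: 25.92
eef_pos: [0.5913, -0.2785, 0.1077]
tcp_rot: [[0.98, -0.198, 0.001], [-0.198, -0.98, -0.001], [0.001, 0.0, -1.0]]
wrist_force: [-10.6, 5.3, 28.3]
width: 0.0214
grip_force: 40.0
t: 26.17
eef_pos: [0.5915, -0.2788, 0.1044]
tcp_rot: [[0.98, -0.198, 0.001], [-0.198, -0.98, -0.001], [0.001, 0.001, -1.0]]
wrist_force: [-0.5, -1.2, 5.4]
width: 0.038
grip_force: 2.8
t: 26.83
eef_pos: [0.5538, -0.1444, 0.2081]
tcp_rot: [[0.981, -0.196, -0.003], [-0.196, -0.981, 0.002], [-0.003, -0.001, -1.0]]
wrist_force: [-0.4, 0.8, -0.1]
width: 0.0439
grip_force: 0.0
-
-
(array([ 0.43445593, -0.11047161, -0.12718798]), np.float64(0.05099192871756608), 2)
-
-
(array([ 0.43672382, -0.11061212, -0.12976245]), np.float64(0.054241608837275135), 1)
-
-
(array([ 0.43432705, -0.11039052, -0.12588728]), np.float64(0.03414752703852231), 1)
t 27.5 pos [ 0.5559 -0.1491  0.2086] phi -0.2 tilt [-0.  0.] units [-0.839 -0.091  0.258] rows>= 3.2 turn units 17.24
```

View pics/e.png

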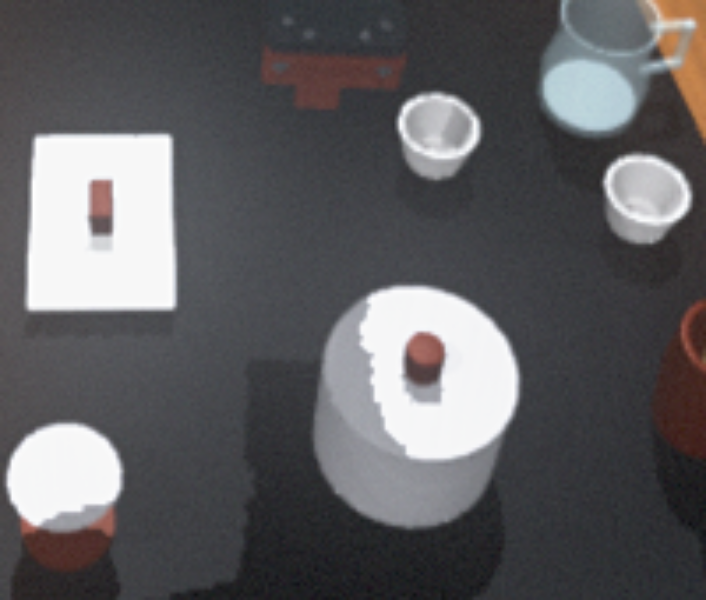

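The tin lid sits flush and centred (crop (425,375)). Turning for the caddy lid.

```bash
python3 -m pendant '[0,0,0,0,0,-0.98,0,0,0,0,0,-0.98,0,0,0,0,0,-0.98,0,0,0,0,0,-0.98,0,0,0,0,0,-0.98,0,0,0,0,0,-0.98,0,0,0,0,0,-0.98,0,0,0,0,0,-0.98,0,0,0,0,0,-0.98,0,0,0,0,0,-0.98]' 40; python3 -m pendant '[0,0,0,0,0,-0.98,0,0,0,0,0,-0.98,0,0,0,0,0,-0.98,0,0,0,0,0,-0.98,0,0,0,0,0,-0.98,0,0,0,0,0,-0.98,0,0,0,0,0,-0.98,0,0,0,0,0,-0.98,0,0,0,0,0,-0.98,0,0,0,0,0,0]'; python3 go.py .4353 -.1107 .1 1.437
```

```text
t: 28.37
eef_pos: [0.5559, -0.1489, 0.2087]
tcp_rot: [[0.79, 0.613, 0.0], [0.613, -0.79, 0.0], [0.0, 0.0, -1.0]]
wrist_force: [-0.1, 0.4, -0.5]
width: 0.0396
grip_force: 0.0
t: 29.2
eef_pos: [0.5559, -0.1489, 0.2088]
tcp_rot: [[0.142, 0.99, 0.0], [0.99, -0.142, -0.0], [-0.0, 0.0, -1.0]]
wrist_force: [0.8, 0.0, -0.4]
width: 0.0401
grip_force: 0.0
t 29.2 pos [ 0.5559 -0.1489  0.2088] phi 1.428 tilt [ 0. -0.] units [ 0.138 -0.832  0.725] rows>= 4.0 turn units -0.1
```

```bash
python3 -m pendant '[0.035,-0.208,0.09,0,0,-0.1,0.035,-0.208,0.09,0,0,0,0.034,-0.208,0.09,0,0,0,0.034,-0.208,0.09,0,0,0,0,0,0.18,0,0,0,0,0,0.18,0,0,0,0,0,0,0,0,0,0,0,0,0,0,0]'; python3 go.py .4353 -.1107 .0415 1.437
```

```text
t: 29.87
eef_pos: [0.4345, -0.1109, 0.1003]
tcp_rot: [[0.138, 0.99, -0.003], [0.99, -0.138, 0.001], [0.0, -0.003, -1.0]]
wrist_force: [-0.8, -0.4, 0.5]
width: 0.04
grip_force: 0.0
t 29.9 pos [ 0.4345 -0.1109  0.1003] phi 1.432 tilt [-0.003  0.001] units [0.002 0.006 0.392] rows>= 1.4 turn units -0.06
```

```bash
python3 -m pendant '[0,0,0.2,0,0,0,0,0,0.192,0,0,0,0,0,0,0,0,0,0,0,0,0,0,0]'; python3 -m pendant '[0,0,0,0,0,0,0,0,0,0,0,0,0,0,0,0,0,0,0,0,0,0,0,0,0,0,0,0,0,0,0,0,0,0,0,0]' 8 40; python3 -m pendant '[0,0,-0.1,0,0,0,0,0,-0.2,0,0,0,0,0,-0.2,0,0,0,0,0,-0.2,0,0,0,0,0,-0.2,0,0,0,0,0,-0.1,0,0,0,0,0,0,0,0,0,0,0,0,0,0,0]'; python3 go.py .5858 .2945 .19 1.29
```

```text
t: 30.2
eef_pos: [0.4353, -0.1111, 0.0423]
tcp_rot: [[0.137, 0.991, -0.001], [0.991, -0.137, 0.0], [0.0, -0.001, -1.0]]
wrist_force: [0.9, -0.1, 1.3]
width: 0.0401
grip_force: 0.0
t: 30.7
eef_pos: [0.4361, -0.1114, 0.0432]
tcp_rot: [[0.136, 0.991, 0.002], [0.991, -0.136, -0.001], [-0.0, 0.002, -1.0]]
wrist_force: [-0.9, 0.4, 9.9]
width: 0.0158
grip_force: 40.0
t: 31.37
eef_pos: [0.4355, -0.1112, 0.1926]
tcp_rot: [[0.137, 0.991, 0.002], [0.991, -0.137, -0.001], [-0.0, 0.002, -1.0]]
wrist_force: [-0.0, -0.3, -1.2]
width: 0.0161
grip_force: 40.0
t 31.4 pos [ 0.4355 -0.1112  0.1926] phi 1.434 tilt [ 0.002 -0.001] units [2.816 0.624 0.018] rows>= 10.4 turn units 1.65
```

```bash
python3 -m pendant '[0,0,0,0,0,0.83,0,0,0,0,0,0.82,0.24,0.018,0,0,0,0,0.24,0.018,0,0,0,0,0.24,0.018,0,0,0,0,0.24,0.018,0,0,0,0,0.24,0.018,0,0,0,0,0.24,0.018,0,0,0,0,0.24,0.018,0,0,0,0,0.24,0.018,0,0,0,0]'; python3 -m pendant '[0.24,0.018,0,0,0,0,0.24,0.018,0,0,0,0,0.24,0.018,0,0,0,0,0.22,0.016,0,0,0,0,0,0,0,0,0,0,0,0,0,0,0,0,0,0,0,0,0,0]'; python3 - <<'E'
from h import *; from go import go
go(.5858,.2945,.14,1.29)
ps=[ctrl.camera("top"),ctrl.camera("side")]
s=ctrl.state();z=s["eef_pos"][2]-.0228; print(s["width"],s["wrist_force"])
for q in(ps,ps[:1],ps[1:]):
    for t,zz in(("caddy_lid",z),):
        try:print(t,fit(q,t,[.586,.2945,zz,-.28],zz))
        except ZeroDivisionError:print("-")
cv2.imwrite("pics/f.png",cv2.resize(np.hstack([ps[0]["color"][120:250,110:290,::-1],ps[1]["color"][80:210,210:390,::-1]]),(800,289)))
E
```

```text
t: 32.2
eef_pos: [0.5348, 0.1611, 0.1895]
tcp_rot: [[0.277, 0.961, -0.004], [0.961, -0.277, -0.001], [-0.002, -0.003, -1.0]]
wrist_force: [-0.2, -1.1, -1.3]
width: 0.0157
grip_force: 40.0
t: 32.78
eef_pos: [0.5835, 0.2913, 0.1896]
tcp_rot: [[0.277, 0.961, -0.004], [0.961, -0.277, -0.002], [-0.003, -0.003, -1.0]]
wrist_force: [-0.8, 0.4, -1.4]
width: 0.0156
grip_force: 40.0
t 32.8 pos [0.5835 0.2913 0.1896] phi 1.29 tilt [-0.004 -0.002] units [0.026 0.01  0.33 ] rows>= 1.2 turn units 0.0
0.015613152197808063 [ 0.89875728 -0.22952696 -1.2527939 ]
caddy_lid (array([ 0.58062852,  0.29102028, -0.24527451]), np.float64(0.531849973700661), 2)
caddy_lid (array([ 0.60730928,  0.22425747, -1.12492249]), np.float64(0.8657718120805369), 1)
caddy_lid (array([ 0.58084165,  0.29164559, -0.23993202]), np.float64(0.19444444444444442), 1)
```

View pics/f.png

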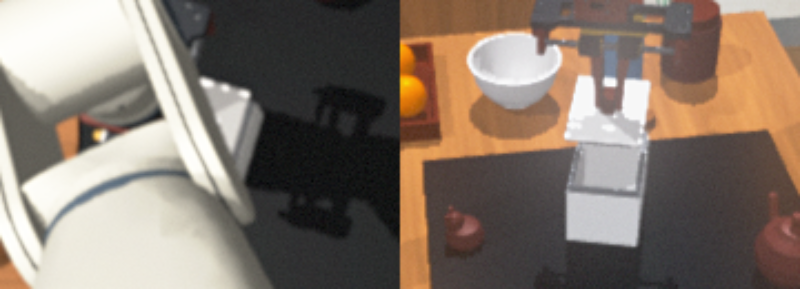

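```bash
python3 go.py .5858 .294 .133;python3 -m pendant '[0,0,0.12,0,0,0,0,0,0.12,0,0,0,0,0,0.1,0,0,0,0,0,0,0,0,0,0,0,0,0,0,0,0,0,0,0,0,0]'; python3 go.py .5858 .294 .117 1.29
```

```text
t 33.1 pos [0.5849 0.2912 0.1921] phi 1.289 tilt [-0. -0.] units [0.02  0.    0.394] rows>= 1.4 turn units None
t: 33.58
eef_pos: [0.5856, 0.2922, 0.1419]
tcp_rot: [[0.278, 0.961, 0.001], [0.961, -0.278, 0.001], [0.001, 0.001, -1.0]]
wrist_force: [0.1, -0.8, -1.0]
width: 0.0159
grip_force: 40.0
t 33.6 pos [0.5856 0.2922 0.1419] phi 1.29 tilt [0.001 0.001] units [ 0.012 -0.002  0.166] rows>= 0.6 turn units -0.01
```

```bash
python3 -m pendant '[0.012,0,0.05,0,0,0,0,0,0.04,0,0,0,0,0,0,0,0,0,0,0,0,0,0,0]';  python3 -m pendant '[0,0,0.03,0,0,0,0,0,0.02,0,0,0,0,0,0,0,0,0,0,0,0,0,0,0]'; python3 -m pendant '[0,0,0.015,0,0,0,0,0,0.015,0,0,0,0,0,0,0,0,0,0,0,0,0,0,0]'
```

```text
t: 33.92
eef_pos: [0.5851, 0.2938, 0.127]
tcp_rot: [[0.277, 0.961, -0.001], [0.961, -0.277, -0.0], [-0.001, -0.001, -1.0]]
wrist_force: [-0.4, 0.4, -1.2]
width: 0.0157
grip_force: 40.0
t: 34.25
eef_pos: [0.5853, 0.2939, 0.1196]
tcp_rot: [[0.277, 0.961, -0.0], [0.961, -0.277, -0.0], [-0.0, -0.0, -1.0]]
wrist_force: [0.1, 1.0, -0.7]
width: 0.0155
grip_force: 40.0
t: 34.58
eef_pos: [0.5856, 0.294, 0.1155]
tcp_rot: [[0.277, 0.961, 0.0], [0.961, -0.277, 0.0], [0.0, 0.0, -1.0]]
wrist_force: [-0.2, -0.2, 0.9]
width: 0.0158
grip_force: 40.0
```

```bash
python3 -m pendant '[0,0,0.015,0,0,0,0,0,0.015,0,0,0,0,0,0,0,0,0]';  python3 -m pendant '[0,0,0.015,0,0,0,0,0,0.01,0,0,0,0,0,0,0,0,0,0,0,0,0,0,0]'; python3 -m pendant '[0,0,0.01,0,0,0,0,0,0,0,0,0,0,0,0,0,0,0]'; python3 -m pendant '[0,0,0.01,0,0,0,0,0,0,0,0,0,0,0,0,0,0,0]'
```

```text
t: 34.83
eef_pos: [0.5857, 0.294, 0.1115]
tcp_rot: [[0.277, 0.961, 0.001], [0.961, -0.277, 0.0], [0.0, 0.0, -1.0]]
wrist_force: [-1.5, -0.7, 3.8]
width: 0.0154
grip_force: 40.0
t: 35.17
eef_pos: [0.5857, 0.2941, 0.1092]
tcp_rot: [[0.277, 0.961, 0.001], [0.961, -0.277, 0.0], [0.001, 0.001, -1.0]]
wrist_force: [-5.0, -2.1, 14.5]
width: 0.0157
grip_force: 40.0
t: 35.42
eef_pos: [0.5857, 0.2941, 0.1091]
tcp_rot: [[0.277, 0.961, 0.001], [0.961, -0.277, 0.001], [0.001, 0.001, -1.0]]
wrist_force: [-9.3, -4.1, 25.6]
width: 0.0162
grip_force: 40.0
t: 35.67
eef_pos: [0.5857, 0.2941, 0.1091]
tcp_rot: [[0.277, 0.961, 0.001], [0.961, -0.277, 0.001], [0.001, 0.001, -1.0]]
wrist_force: [-13.0, -6.0, 35.9]
width: 0.0159
grip_force: 40.0
```

The lid is seated: it stopped at 0.1091 with the force rising. Releasing and looking at the latch.

```bash
python3 -m pendant '[0,0,-0.02,0,0,0,0,0,0,0,0,0,0,0,0,0,0,0,0,0,0,0,0,0]' 44;python3 -m pendant '[0,0,-0.2,0,0,0,0,0,-0.2,0,0,0,0,0,-0.2,0,0,0,-0.25,0,-0.1,0,0,0,-0.25,0,0,0,0,0,-0.25,0,0,0,0,0,-0.25,0,0,0,0,0,-0.25,0,0,0,0,0,0,0,0,0,0,0]'; python3 - <<'E'
from h import *; from go import go
ps=[ctrl.camera("top"),ctrl.camera("side")]
L=[ctrl.place_of(p,"latch_tab") for p in ps]; print(L)
if all(L): print(tri(ps,[l[0]["xy"] for l in L]), [onz(p,l[0]["xy"],.14) for p,l in zip(ps,L)])
print("expect",[proj(p,[.5695,.382,.14]) for p in ps],[proj(p,[.608,.371,.115]) for p in ps])
for q in(ps,ps[:1],ps[1:]):
    try:print(fit(q,"caddy_lid",[.586,.294,.086,-.28],.086))
    except ZeroDivisionError:print("-")
a=proj(ps[0],[.59,.35,.1]).astype(int);b=proj(ps[1],[.59,.35,.1]).astype(int)
cr=lambda i,c:cv2.resize(i[c[1]-50:c[1]+50,c[0]-50:c[0]+50,::-1],(400,400),interpolation=cv2.INTER_CUBIC)
cv2.imwrite("pics/g.png",np.hstack([cr(ps[0]["color"],a),cr(ps[1]["color"],b)]));print(a,b)
go(.5695,.382,.2)
E
```

```text
t: 36.0
eef_pos: [0.5852, 0.2938, 0.1066]
tcp_rot: [[0.277, 0.961, -0.001], [0.961, -0.277, -0.0], [-0.0, -0.001, -1.0]]
wrist_force: [-0.8, 0.3, 0.2]
width: 0.0384
grip_force: 0.0
t: 36.75
eef_pos: [0.5309, 0.109, 0.2113]
tcp_rot: [[0.28, 0.96, -0.003], [0.96, -0.28, -0.002], [-0.003, -0.003, -1.0]]
wrist_force: [0.0, -0.4, -0.1]
width: 0.0443
grip_force: 0.0
[[{'xy': [152.9, 178.7], 'conf': 0.68}], [{'xy': [293.5, 121.5], 'conf': 0.45}]]
(array([0.57181265, 0.37936321, 0.14874556]), np.float64(0.002640174112566726)) [array([0.57565052, 0.38169438]), array([0.57131908, 0.39195983])]
expect [array([152.72737388, 181.32358638]), array([293.42598199, 123.50054678])] [array([160.6054209 , 166.71830461]), array([306.96243551, 131.73560757])]
(array([ 0.58520408,  0.29388304, -0.26734816]), np.float64(0.21990145150597978), 2)
(array([ 0.58526397,  0.29318165, -0.26993079]), np.float64(0.038903841448495236), 1)
(array([ 0.58250597,  0.29725587, -0.14774917]), np.float64(0.3858267716535433), 1)
[170 175] [301 140]
t 37.1 pos [0.5337 0.1148 0.2119] phi 1.291 tilt [-0.  0.] units [ 1.778 -0.262  0.08 ] rows>= 6.5 turn units None
```

View pics/g.png

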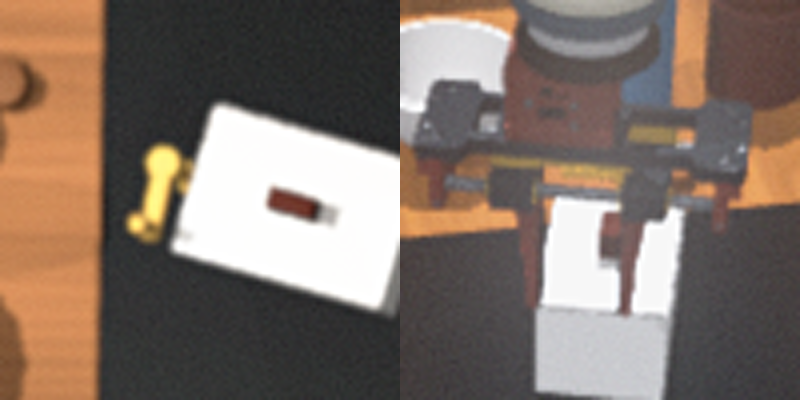

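The lid lies square on the caddy. The latch pin is at (0.572,0.381), crop (145,225) in the top view, with the latch open at about 1.5 rad. Going to the pin.

```bash
python3 -m pendant '[0.222,-0.031,0,0,0,0,0.222,-0.03,0,0,0,0,0.222,-0.03,0,0,0,0,0.222,-0.03,0,0,0,0,0.222,-0.031,0,0,0,0,0.222,-0.031,0,0,0,0,0.222,-0.031,0,0,0,0,0.222,-0.03,0,0,0,0,0,0,0,0,0,0,0,0,0,0,0,0]' 27; python3 -m pendant '[0,0,0.2,0,0,0,0,0,0.2,0,0,0,0,0,0,0,0,0,0,0,0,0,0,0]'; python3 - <<'E'
from h import *; from go import go
go(.572,.381,.122)
p=ctrl.camera("side"); b=proj(p,[.572,.381,.14]).astype(int); s=ctrl.state()["eef_pos"]; print(b,proj(p,s))
cv2.imwrite("pics/h.png",cv2.resize(p["color"][b[1]-50:b[1]+50,b[0]-60:b[0]+60,::-1],(720,600),interpolation=cv2.INTER_CUBIC))
E
```

```text
t: 37.98
eef_pos: [0.5715, 0.3821, 0.2114]
tcp_rot: [[0.274, 0.962, -0.0], [0.962, -0.274, -0.0], [-0.0, -0.0, -1.0]]
wrist_force: [-0.2, 0.2, -0.8]
width: 0.0273
grip_force: 0.0
t: 38.32
eef_pos: [0.5709, 0.3783, 0.1507]
tcp_rot: [[0.278, 0.961, -0.004], [0.961, -0.278, -0.003], [-0.003, -0.003, -1.0]]
wrist_force: [-0.9, 0.3, -0.6]
width: 0.0269
grip_force: 0.0
t 38.3 pos [0.5709 0.3783 0.1507] phi 1.289 tilt [-0.004 -0.003] units [0.02  0.002 0.191] rows>= 0.7 turn units None
[294 123] [294.58903856 120.27251323]
```

View pics/h.png

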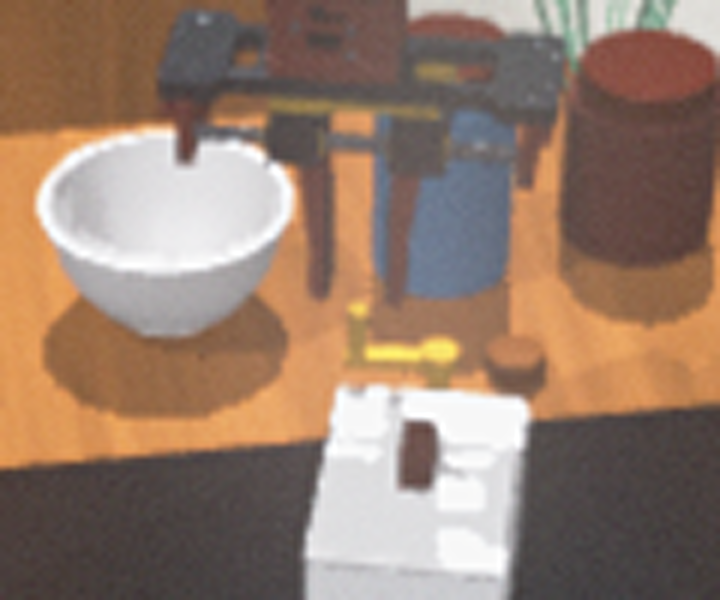

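The pin (358,308) lies midway between the fingertips (318 and 395). Lowering over it.

```bash
python3 -m pendant '[0,0,0.1,0,0,0,0,0,0.09,0,0,0,0,0,0,0,0,0,0,0,0,0,0,0]';python3 -m pendant '[0,0,0,0,0,0,0,0,0,0,0,0,0,0,0,0,0,0,0,0,0,0,0,0,0,0,0,0,0,0,0,0,0,0,0,0]' 5 8; python3 go.py .572 .381 .122
```

```text
t: 38.7
eef_pos: [0.5721, 0.3796, 0.1239]
tcp_rot: [[0.277, 0.961, -0.0], [0.961, -0.277, -0.0], [-0.0, -0.0, -1.0]]
wrist_force: [-0.0, 0.1, 0.0]
width: 0.027
grip_force: 0.0
t: 39.2
eef_pos: [0.5713, 0.3803, 0.1245]
tcp_rot: [[0.277, 0.961, -0.001], [0.961, -0.277, 0.0], [0.0, -0.001, -1.0]]
wrist_force: [-5.1, 0.3, 4.8]
width: 0.0094
grip_force: 8.0
t 39.2 pos [0.5713 0.3803 0.1245] phi 1.29 tilt [-0.001  0.   ] units [0.006 0.003 0.017] rows>= 0.1 turn units None
```

```bash
python3 -m pendant '[-0.035,0.003,0,0,0,0,-0.034,0.006,0,0,0,0,-0.032,0.013,0,0,0,0,-0.032,0.014,0,0,0,0,-0.028,0.021,0,0,0,0,-0.027,0.021,0,0,0,0,0,0,0,0,0,0,0,0,0,0,0,0]';python3 -m pendant '[-0.021,0.027,0,0,0,0,-0.021,0.028,0,0,0,0,-0.014,0.032,0,0,0,0,-0.013,0.032,0,0,0,0,-0.006,0.034,0,0,0,0,-0.003,0.035,0,0,0,0,0,0,0,0,0,0,0,0,0,0,0,0,0,0,0,0,0,0]'; python3 go.py .597 .333 .2
```

```text
t: 39.87
eef_pos: [0.5755, 0.3484, 0.1243]
tcp_rot: [[0.278, 0.961, -0.001], [0.961, -0.278, -0.001], [-0.001, -0.0, -1.0]]
wrist_force: [-3.8, -2.5, 5.7]
width: 0.0096
grip_force: 8.0
t: 40.62
eef_pos: [0.5983, 0.3306, 0.1235]
tcp_rot: [[0.278, 0.961, -0.003], [0.961, -0.278, -0.0], [-0.001, -0.003, -1.0]]
wrist_force: [-8.4, 0.5, 7.5]
width: 0.0094
grip_force: 8.0
t 40.6 pos [0.5983 0.3306 0.1235] phi 1.29 tilt [-0.003 -0.   ] units [ 0.012 -0.014 -0.51 ] rows>= 1.8 turn units None
```

```bash
python3 -m pendant '[0,0.015,0,0,0,0,0,0,0,0,0,0,0,0,0,0,0,0]'; python3 -m pendant '[0,0,0,0,0,0,0,0,0,0,0,0,0,0,0,0,0,0,0,0,0,0,0,0]' 22; python3 -m pendant '[0,0,-0.15,0,0,0,0,0,-0.2,0,0,0,0,0,-0.2,0,0,0,-0.25,0,-0.2,0,0,0,-0.25,0,0,0,0,0,-0.25,0,0,0,0,0,-0.25,0,0,0,0,0,-0.25,0,0,0,0,0,-0.25,0,0,0,0,0,0,0,0,0,0,0]'; python3 - <<'E'
from h import *; from go import go
ps=[ctrl.camera("top"),ctrl.camera("side")]
L=[ctrl.place_of(p,"latch_tab") for p in ps]; print([l[:1] for l in L])
if all(L): print(tri(ps,[l[0]["xy"] for l in L]))
print("expect closed",[proj(p,[.597,.333,.14]) for p in ps])
a=proj(ps[0],[.59,.33,.1]).astype(int);b=proj(ps[1],[.59,.33,.1]).astype(int)
c=proj(ps[0],[.591,-.278,.1]).astype(int);d=proj(ps[1],[.591,-.278,.1]).astype(int)
cr=lambda i,c:cv2.resize(i[c[1]-50:c[1]+50,c[0]-65:c[0]+65,::-1],(390,300),interpolation=cv2.INTER_CUBIC)
A,B=ps[0]["color"],ps[1]["color"]
cv2.imwrite("pics/i.png",np.vstack([np.hstack([cr(A,a),cr(B,b)]),np.hstack([cr(A,c),cr(B,d)])]))
for q in(ps[:1],ps[1:]):
    for t,x in(("caddy_lid",[.586,.294,.086,-.28]),("tin_lid",[.591,-.278,.086,0])):
        try:print(t,fit(q,t,x,.086))
        except ZeroDivisionError:print("-")
E
```

```text
t: 40.87
eef_pos: [0.5986, 0.3304, 0.1234]
tcp_rot: [[0.278, 0.961, -0.007], [0.961, -0.278, -0.0], [-0.002, -0.006, -1.0]]
wrist_force: [-15.7, 3.7, 9.8]
width: 0.0099
grip_force: 8.0
t: 41.2
eef_pos: [0.6024, 0.3297, 0.1235]
tcp_rot: [[0.277, 0.961, 0.001], [0.961, -0.277, 0.0], [0.0, 0.001, -1.0]]
wrist_force: [-0.4, -0.3, -0.3]
width: 0.0219
grip_force: 0.0
t: 42.03
eef_pos: [0.5389, 0.1133, 0.2321]
tcp_rot: [[0.281, 0.96, -0.001], [0.96, -0.281, -0.002], [-0.002, -0.001, -1.0]]
wrist_force: [-0.6, -0.5, 0.0]
width: 0.0222
grip_force: 0.0
[[{'xy': [174.1, 166.2], 'conf': 0.53}], []]
expect closed [array([174.08262896, 169.67054659]), array([305.86308565, 132.5525215 ])]
caddy_lid (array([ 0.58522281,  0.29280571, -0.26949304]), np.float64(0.09194556822361166), 1)
-
caddy_lid (array([ 0.58336333,  0.29814814, -0.26926062]), np.float64(0.3750611246943766), 1)
tin_lid (array([ 0.588814  , -0.27899146,  0.10040931]), np.float64(0.04520978236481943), 1)
```

View pics/i.png

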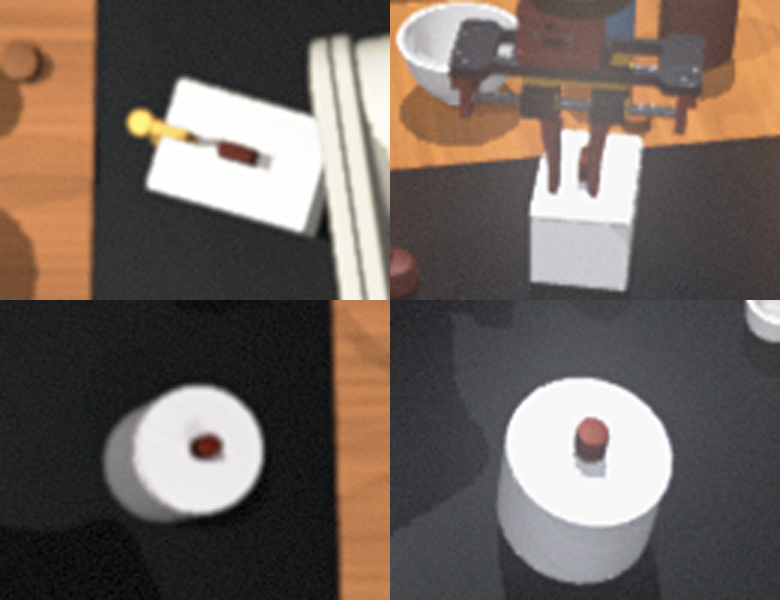

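The latch bar lies across the caddy lid, pin at crop (185,133), and pointing at the grip. It met its stop at about 15 N. Both lids are flush and the arm is clear.

```bash
python3 -m pendant '[0,0,0,0,0,0,0,0,0,0,0,0,0,0,0,0,0,0,0,0,0,0,0,0]'; python3 -c "
from cell import ctrl; print(ctrl.hand_in())"
```

```text
t: 42.77
eef_pos: [0.5406, 0.1187, 0.2321]
tcp_rot: [[0.277, 0.961, -0.0], [0.961, -0.277, -0.0], [-0.0, -0.0, -1.0]]
wrist_force: [0.4, 0.8, -0.0]
width: 0.0223
grip_force: 0.0
the job is handed in; nothing more can be done
None
```

I handed the job in at 43 s without getting a verdict back: two cakes are in the tin and one brick is in the caddy (all I found on the slab), both lids are pressed home, the latch is closed, and I saw no teaware moved.

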